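# Float the setting post upright and park it in the fork

### The arm

A 6-joint arm with a two-finger parallel gripper is mounted at the origin on the work surface. World frame = base frame: x ahead of the robot, y to its left, z up, the work surface at z = 0. Lengths are in mm, angles in rad, forces in N, time in s.
With the tool pointing down it reaches from about 375 to 825 mm from the base axis. Payload 5.5 kg.
Tool frame: the origin (TCP) lies between the finger pads; the fingertips stand 11 mm ahead of it and the grasp point (between the pads) lies 8 mm behind it; z points along the fingers, y is the line along which they close (so a half turn about z gives the same grasp; the last joint's range is limited). The gripper opens to 85 mm and grips with 20 to 120 N. Pads are 22 mm wide; open, the fingers measure 114 mm over their backs; the gripper's body (76 mm by 85 mm) begins 54 mm behind the grasp point. The pads swing forward as they close: fully open they stand 13 mm farther back than shut.
Start: joints at [-1.185, 0.314, -0.047, 1.21, 0, 1.571], TCP at [225.777, -555.895, 242.299] pointing down, gripper open.
Joint ranges: [-2.67, 2.67], [-0.69, 1.73], [-1.03, 1.25], [-2.08, 2.16], [-1.42, 1.45], [-3.14, 3.14]. Speed limits (rad/s): [2.39, 2.39, 3.01, 3.14, 3.14, 3.14].

### API

Orientations are given as a unit quaternion [x, y, z, w].
In Python, from rig import bot gives the robot as it stands. The module is installed in compiled form; this text tells all that it offers.
- The arm moves only by the tool play_rows, never from a script. Its argument "rows" is text: rows parted by semicolons, each of 7 numbers parted by spaces: the finger opening in m, from 0 to 0.0854, then the shift along the tool's x, y, z in m, then the turn, a rotation vector about the tool's x, y, z in rad. A call has 1 to 20 rows; each row is the pose to reach, as a shift and turn from the pose commanded when the call began, along the tool's axes at that moment; what a row does not reach only later rows make up. A row lasts 1/8 s, in which the tool goes at most 62.5 mm and 10.7 degrees, less where a joint would pass 70% of its speed; a pose out of reach is approached as far as the arm can. A call with a gripper value outside its range is refused whole. The fingers move at their own pace and stop on an object; the grip force is fixed at half the most. Time passes only in rows, so rows that repeat a pose let the fingers close. It gives the time, the measured TCP pose, the force, the opening and the grip force at its end, in the units of the state.
- bot.get_state(): the state, without advancing time (a new reading comes with each control period).
- bot.grab_frame(name): name is "side" or "top"; returns a dict with "img" (480x640x3 uint8, red, green, blue), "K" (3x3 intrinsics, pixels), "k1" (the pictures are not rectified: a ray, as slopes to the right and down, at radius r is drawn at 1 + k1 r^2 times it, then the intrinsics apply), "R" (3x3) and "t" (3): a world point X has camera coordinates R X + t. Camera axes: x right, y down, z forward; pixel columns grow to the right and rows downward; lengths in mm; the calibration is good to about 2 mm. A picture is of the moment at which its call begins. There is no depth.
- bot.sign_off(): hands the job in; it is judged then, once.
The state is a dict: "t": time; "joints": joint angles; "qvel": joint speeds; "effort": joint torques, N m; "tcp_pos": TCP position; "tcp_rot": TCP orientation; "force": force on the tool from outside, world axes, zero at the start; "torque": the same for the moment, N m; "width": finger opening in mm; "grasp_force": force on a finger pad.
Only numpy, scipy, OpenCV 4.12 (cv2) and the standard library are available. Lean on these libraries where they do the work, as an engineer would, in place of code of your own. Each camera call takes 0.05 s, during which the arm holds its last target. There are 200 camera calls.

### The job

The head joint with its freshly glued fipple plug has flopped over on the setting stand. Pick the stand up by its wooden handle, and close to where it stood bring the post upright by tilting the stand; keep the post floating plumb between its two stops, with the stand clear of the bench, for at least six seconds so that the glue settles. Then carry the stand, the post still upright and never falling back on a stop, to the parking fork, bring the post in between the prongs, set the stand flat on the bench and let go, without touching the post with the robot or disturbing the other things.

Things in the scene. Friction and masses are not known exactly. Their poses are not given: they have to be found in the camera images.
- stand: Loose setting stand, 0.67 kg without post: dark wooden plate 265 x 90 x 10 mm (x = -105 to 160 mm) carrying handle, steel ballast 45 x 70 x 16 mm at x = -85 mm, and the post's pivot with two stop arms (112 mm high over the underside, at y = +-34 mm beside the post). Origin on the underside below the handle; x from handle to post, z up. Stand with post balances nearly below the handle.
- handle (a point): Grip point in the stand's upright wooden handle, 64 mm above the underside, at x = y = 0 of the stand. The handle is 60 mm long (x), 26 mm wide (y; close the fingers along y), its top 86 mm above the underside.
- pivot (a point): Point on the post's pivot axis, fixed in the stand at x = 130, y = 0, z = 50 mm. The axis runs along the stand's x. Centring spring 0.25 N m/rad (zero when the post is square to the stand), damper 0.05 N m s/rad, no dry friction; the stops limit the post to 0.30 rad either way relative to the stand. So tilting the stand about its x drives the post through spring and damper.
- post: Top-heavy post pivoted in the stand: 14 mm steel rod, 150 mm long from the pivot, with a brass head joint on top. Origin on the pivot, x along the pivot axis like the stand's x, z up the rod. The spring is weaker than gravity (0.354 N m/rad about upright): it falls from upright with time constant 0.6 s. At the start it lies on a stop, 0.30 rad about +x (top to the stand's -y).
- head (a point): Middle of the brass head joint on the post, 197.5 mm above the pivot; it is 32 mm thick (collar 36) and 95 mm tall. Rod and head joint are one rigid piece: nominal mass 0.22 kg (hidden value within 10 %), centre of mass 164 mm above the pivot, moment of inertia about the pivot 0.0068 kg m2.
- fork: Fixed parking fork of dark steel, 180 mm high. Origin on the bench below the seat of the post; the stand goes in along the fork's +x, the two x axes parallel. Seated: pivot above this origin, stand flat on the bench, the rod leaning on one prong by at most 0.1 rad. Column and foot plate (12 mm high, 120 mm wide) lie behind x = 50 mm, a crossbar behind x = 46 mm.
- mouth (a point): Middle of the fork's mouth between the prong tips, at x = -39 mm of the fork, 170 mm above the bench; the mouth looks to the fork's -x (the robot's side). The two level prongs are 12 mm high and guide the rod below the head joint; they are 63 mm apart at the tips, narrowing to a clear gap of 36 mm from x = -5 to 46 mm.
- spare_head: Bystander: tarnished brass head joint lying on the bench, 110 mm long, 32 mm thick. Origin at its underside. Leave alone.
- plug: Bystander: cherry fipple plug 35 x 26 x 18 mm. Origin at its underside. Leave alone.
- gauge: Bystander: stubby chrome depth gauge, 70 x 16 mm foot, 76 mm high. Origin at its underside. Leave alone.
- scraper: Bystander: flat steel scraper 140 x 50 mm with a wooden grip. Origin at its underside. Leave alone.
- jar: Bystander: closed amber glass jar, 60 mm across, 75 mm high. Origin at its underside. Leave alone.
- mallet: Bystander: small mallet lying on the bench, origin at its underside. Leave alone.

How it is judged (in metres and radians):
On the way, in this order (a step that is already met when the one before it is completed fails the run):
1. stand lifted clear of the bench (origin above 20 mm) and the post floating upright (within 0.1 rad of plumb, within 0.2 rad of square to the stand) and touching nothing, kept for 6 s (height (world z) of stand above 0.02 m and angle between post's own z axis and vertical below 0.1 rad and angle between the z axis of post and the z axis of stand, either way round below 0.2 rad and contact force between post and anything else below 0.3 N), for 6 s.
2. post between the prongs of the fork, upright within 0.16 rad (x of post in the frame of fork between -0.022 and 0.035 m and y of post in the frame of fork between -0.025 and 0.025 m and angle between post's own z axis and vertical below 0.16 rad), for 0.2 s.
At the end, for the whole second after the job is handed in: The stand stands flat on the bench (underside within 6 mm, tilt below 0.04 rad), at rest (post turning at under 0.3 rad/s) and released; the post is between the prongs of the fork (pivot within -22 to +35 mm along and +-25 mm across the fork's origin) and within 0.16 rad of upright (all of step 2 and height (world z) of stand below 0.006 m and angle between stand's own z axis and vertical below 0.04 rad and linear speed of stand below 0.02 m/s and angular speed of post below 0.3 rad/s); the robot touches nothing.
It fails at once if away from its starting place (more than 180 mm) the post falls back on a stop or leans over by more than 0.25 rad (distance of stand from where it was at the start of the episode above 0.18 m and (angle between the z axis of post and the z axis of stand, either way round above 0.27 rad or angle between post's own z axis and vertical above 0.25 rad)).
It fails at once if the robot touches the post (contact force between the arm and post above 0.5 N).
It fails at once if the fingers touch the post (contact force between the fingers and post above 0.5 N).
It fails at once if the stand is tipped over (angle between stand's own z axis and vertical above 0.7 rad).
It fails at once if a bystander is moved by more than 20 mm (distance of any of spare_head, plug, gauge, scraper, jar, mallet from where it was at the start of the episode above 0.02 m).
It also fails if it takes over 72 s, if anything falls off the work surface, if the arm or the gripper's body presses on something with over 40 N, if the wrist force passes 120 N, or if a joint passes its speed limit or range.

## Working session

There is one attempt and no reset: what is moved stays moved. The work goes in short steps, Python scripts to look and compute and a tool call to move; the robot and the scene stay as the last step left them, time stands still between calls to the robot, and variables do not carry over. Pictures are saved under pics/ and viewed, at most 10 in all, crops included, and the job is handed in when it is done.

Besides the shell and the picture viewer there is one more tool, called after "Call:" as name(argument=value, ...) on one line, values as JSON. play_rows: Moves the arm, as the interface text tells. Its arguments: {"type":"object","properties":{"rows":{"type":"string"}},"required":["rows"]}

```bash
mkdir -p pics
cat > h.py <<'E'
import numpy as np, cv2
from rig import bot
def snap(n,f):
    d=bot.grab_frame(n); cv2.imwrite(f,cv2.cvtColor(d['img'],cv2.COLOR_RGB2BGR)); np.savez(f[:-4]+'.npz',**{k:np.array(v) for k,v in d.items()}); return d
def load(f): return np.load(f)
def ray(d,u,v):
    K=d['K']; p=np.array([(u-K[0,2])/K[0,0],(v-K[1,2])/K[1,1]]); q=p.copy()
    for _ in range(30): q=p/(1+float(d['k1'])*(q@q))
    R=d['R'];c=-R.T@d['t']; return c,R.T@np.array([q[0],q[1],1])
def onz(d,u,v,z):
    c,r=ray(d,u,v); return c+r*(z-c[2])/r[2]
def proj(d,X):
    x=d['R']@np.asarray(X,float)+d['t']; s=x[:2]/x[2]; s=s*(1+float(d['k1'])*(s@s)); K=d['K']
    return np.array([K[0,0]*s[0]+K[0,2],K[1,1]*s[1]+K[1,2]])
def tri(d1,p1,d2,p2):
    c1,r1=ray(d1,*p1);c2,r2=ray(d2,*p2)
    A=np.c_[r1,-r2];s=np.linalg.lstsq(A,c2-c1,rcond=None)[0]
    a,b=c1+s[0]*r1,c2+s[1]*r2; return (a+b)/2,np.linalg.norm(a-b)
E
python3 -c "
from h import *
for n in('side','top'):
    d=snap(n,f'pics/{n}0.png');print(n,d['K'],d['k1'],-d['R'].T@d['t'],d['R'][2])
print(bot.get_state())"
```

```text
side [[492.16000072   0.         317.11929918]
 [  0.         492.16000072 233.51713355]
 [  0.           0.           1.        ]] 0.020318332522094244 [ 128.06669857  716.04111758 1164.85198934] [ 0.33170831 -0.56112545 -0.75835864]
top [[519.67064083   0.         309.8661616 ]
 [  0.         519.67064083 247.09645451]
 [  0.           0.           1.        ]] -0.10562635926175855 [ 361.84439038  -18.19804476 1571.60628992] [ 0.1391666   0.01606407 -0.99013868]
{'t': 0.1, 'joints': array([-1.18500210e+00,  3.14183353e-01, -4.80172661e-02,  1.21017989e+00,
        3.66283745e-05,  1.57076335e+00]), 'qvel': array([ 0.00025255, -0.00303152,  0.00138612, -0.00051943, -0.00049077,
        0.0002509 ]), 'effort': array([-1.47871680e-03, -5.40766776e+01,  3.40541697e+01,  1.11949127e-02,
       -1.85074646e-05,  1.54241138e-05]), 'tcp_pos': array([ 225.59352146, -555.41686462,  241.48720642]), 'tcp_rot': array([ 9.81449503e-01,  1.91719185e-01, -1.33858996e-04, -7.80913658e-04]), 'force': array([ 0.65738899, -0.15783033,  0.58669084]), 'torque': array([0.01485688, 0.02827505, 0.06106141]), 'grasp_force': 0.0, 'width': 85.57279077140772}
```

View pics/side0.png

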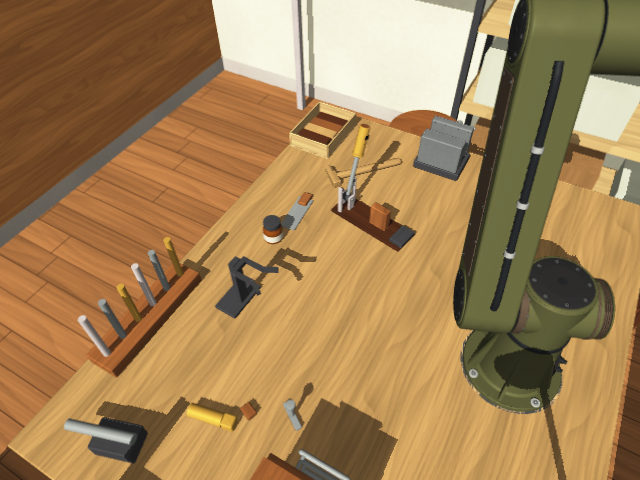

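View pics/top0.png

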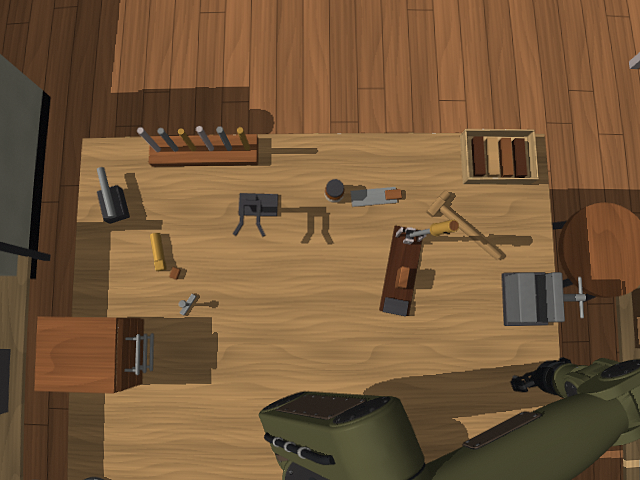

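The side view shows the stand around (372,225), its post leaning toward the back wall with the head at (361,140), and the fork at (245,280). In the top view the stand's handle is at (403,277) and the fork at (257,208). I'll enlarge both to read points more closely.

```bash
python3 -c "
import cv2
a=cv2.imread('pics/top0.png');b=cv2.imread('pics/side0.png')
cv2.imwrite('pics/c1.png',cv2.resize(a[175:325,225:425],None,fx=4,fy=4,interpolation=cv2.INTER_CUBIC))
cv2.imwrite('pics/c2.png',cv2.resize(b[120:320,210:420],None,fx=3,fy=3,interpolation=cv2.INTER_CUBIC))
"
```

```text
(no output)
```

View pics/c1.png

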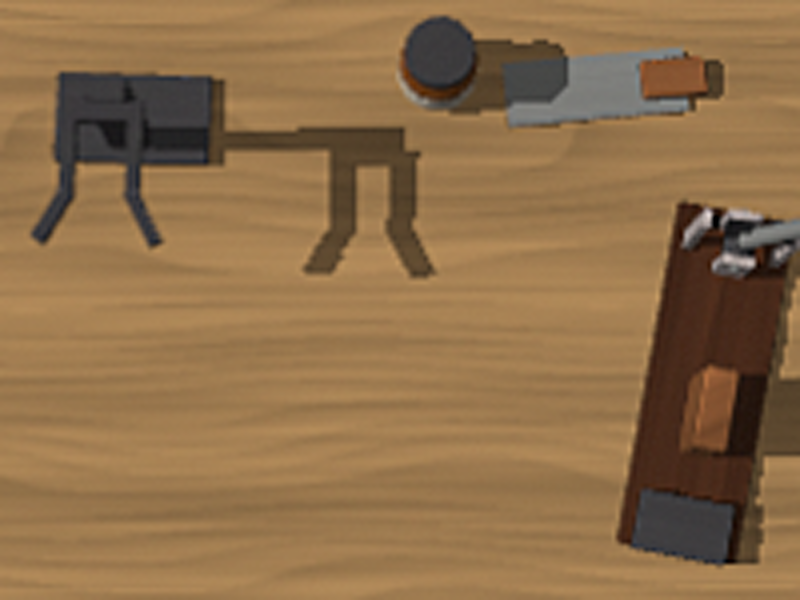

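View pics/c2.png

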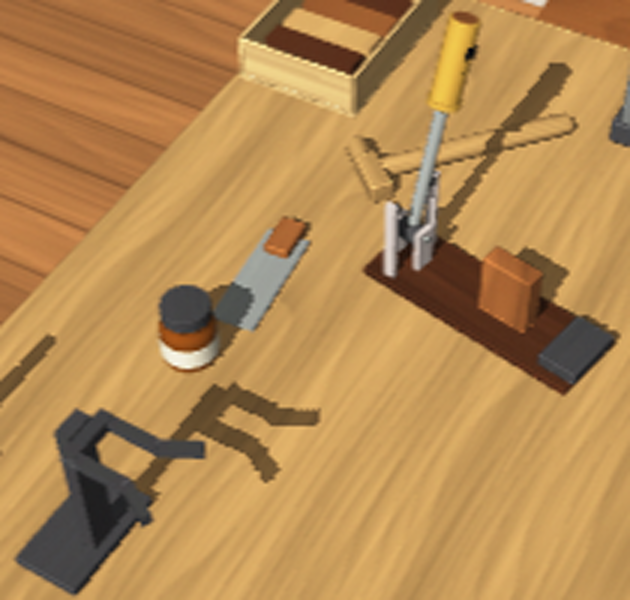

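```bash
cat > fit.py <<'E'
from h import *
from scipy.optimize import least_squares
T=load('pics/top0.npz');S=load('pics/side0.npz')
def fit(tp,sp,g,n):
    ob=[(T,np.array(p)/4+[225,175],np.array(X)) for p,X in tp]+[(S,np.array(p)/3+[210,120],np.array(X)) for p,X in sp]
    def res(q):
        c,s=np.cos(q[2]),np.sin(q[2])
        return np.concatenate([proj(d,[q[0]+c*X[0]-s*X[1],q[1]+s*X[0]+c*X[1],X[2]])-p for d,p,X in ob])
    r=least_squares(res,g,x_scale=[10,10,.1],loss='soft_l1');print(n,r.x,'\n',res(r.x).reshape(-1,2).round(1).tolist());return r.x
st=fit([((619,542),(-105,45,10)),((683,204),(160,45,10)),((718,410),(0,0,86)),((643,488),(-62.5,35,26)),((735,506),(-62.5,-35,26)),((727,563),(-107.5,-35,26)),((635,545),(-107.5,35,26))],
 [((365,268),(160,45,10)),((567,384),(-105,45,10)),((512,264),(0,0,86)),((540,352),(-62.5,35,26)),((580,317),(-62.5,-35,26)),((615,338),(-107.5,-35,26)),((577,372),(-107.5,35,26))],[500,-300,-.2],'stand')
fk=fit([((40,241),(-39,38,176)),((155,241),(-39,-38,176)),((74,190),(-5,18,176)),((128,193),(-5,-18,176)),((56,163),(50,60,12)),((210,162),(50,-60,12))],
 [((75,583),(50,60,12)),((148,505),(50,-60,12)),((203,450),(-39,-38,170)),((148,518),(-39,38,170))],[700,150,0],'fork')
for n,p in dict(jar=(440,50,75),scr=(685,55,0),scr2=(510,125,0)).items(): print(n,onz(T,p[0]/4+225,p[1]/4+175,p[2]))
for n,p in dict(mal1=(440,195),mal2=(502,258),spare=(157,250),plug=(175,272),gauge=(190,303)).items(): print(n,onz(T,*p,20))
c,s=np.cos(st[2]),np.sin(st[2]);print('head tip',onz(T,455,227,290)); print('pivot',st[:2]+130*np.array([c,s]),'target stand',fk[:2]-130*np.array([np.cos(fk[2]),np.sin(fk[2])]))
E
python3 fit.py
```

```text
stand [ 4.81139922e+02 -2.65567516e+02 -2.04227849e-01] 
 [[-0.2, 0.4], [-0.5, -0.8], [0.2, -0.1], [0.4, 0.3], [0.5, 0.4], [-0.2, 1.2], [-0.4, 1.0], [-0.7, -1.1], [-0.4, 1.7], [0.6, -0.5], [-0.5, -0.0], [-0.5, -1.5], [0.1, -1.4], [-0.5, 0.8]]
fork [ 6.31027241e+02  1.68357178e+02 -3.48734426e-02] 
 [[0.5, -0.5], [-0.6, 0.3], [-0.1, 0.2], [-0.6, -0.2], [-0.7, -1.1], [-0.3, 0.2], [-0.4, 1.7], [1.3, -3.7], [0.1, -0.2], [0.7, -1.2]]
jar [749.74210178 -69.08809836  75.        ]
scr [ 764.00998579 -262.0267589     0.        ]
scr2 [ 709.22063895 -124.95664348    0.        ]
mal1 [ 738.67069475 -393.25527767   20.        ]
mal2 [ 542.53976861 -575.63652875   20.        ]
spare [574.16788192 474.36410368  20.        ]
plug [506.50404726 416.16096067  20.        ]
gauge [412.88487095 367.70628513  20.        ]
head tip [ 590.49243494 -362.53483375  290.        ]
pivot [ 608.43824642 -291.93296093] target stand [501.10628298 172.88980687]
```

```bash
cat >> h.py <<'E'
from scipy.spatial.transform import Rotation as Ro
def tool(yaw,roll=0.,pitch=0.): # tool x = stand x, pointing down
    return Ro.from_euler('z',yaw)*Ro.from_euler('y',pitch)*Ro.from_euler('x',roll)*Ro.from_euler('x',np.pi)
def row(p0,R0,p1,R1):
    return (R0.inv().apply(np.array(p1)-p0)/1000).round(4),(R0.inv()*R1).as_rotvec().round(4)
E
python3 -c "
from h import *
p=np.array([225.777,-555.895,242.299]);s=bot.get_state();R=Ro.from_quat(s['tcp_rot']);print(R.as_matrix().round(3))
print(row(p,R,[481,-266,160],tool(-.204)))
d=load('pics/top0.npz')['img'];e=load('pics/side0.npz')['img'];H=cv2.cvtColor(d,cv2.COLOR_RGB2HSV);G=cv2.cvtColor(e,cv2.COLOR_RGB2HSV)
print(H[227,438:462].tolist());print(G[126:160:3,361].tolist());print(H[240,350:400:10].tolist())
for A in (H,G):
  m=cv2.inRange(A,(18,150,90),(32,255,255));n,l,st,c=cv2.connectedComponentsWithStats(m);print([(st[i].tolist(),c[i].round(1).tolist()) for i in range(1,n) if st[i,4]>40])
"
```

```text
[[ 0.926  0.376 -0.001]
 [ 0.376 -0.926  0.001]
 [ 0.    -0.002 -1.   ]]
(array([ 0.3456, -0.1724,  0.0826]), array([-1.500e-03,  4.000e-04,  5.898e-01]))
[[19, 162, 180], [19, 162, 179], [19, 164, 180], [19, 164, 179], [19, 165, 178], [19, 163, 178], [19, 163, 177], [19, 165, 176], [19, 163, 175], [19, 164, 173], [19, 163, 185], [18, 163, 142], [13, 160, 97], [11, 158, 92], [12, 160, 102], [12, 158, 103], [12, 166, 97], [12, 162, 104], [12, 160, 107], [11, 165, 102], [18, 161, 100], [17, 125, 139], [17, 126, 150], [16, 125, 161]]
[[18, 178, 190], [22, 173, 237], [22, 173, 240], [23, 172, 241], [22, 174, 238], [22, 176, 235], [21, 177, 229], [21, 181, 218], [20, 181, 204], [20, 182, 184], [20, 182, 182], [18, 138, 199]]
[[17, 129, 160], [16, 126, 162], [16, 127, 161], [16, 128, 158], [17, 126, 160]]
[([430, 220, 26, 16, 235], [440.3, 227.6]), ([150, 233, 14, 38, 305], [156.3, 251.9])]
[([352, 124, 19, 34, 342], [360.3, 141.6]), ([163, 237, 20, 39, 231], [172.4, 255.1]), ([117, 284, 24, 38, 261], [128.0, 301.5]), ([187, 403, 51, 29, 785], [212.2, 416.5])]
```

Call:
play_rows(rows="0.085 0.0346 -0.0172 0.0083 0 0 0.059; 0.085 0.0691 -0.0345 0.0165 0 0 0.118; 0.085 0.1037 -0.0517 0.0248 0 0 0.177; 0.085 0.1382 -0.069 0.033 0 0 0.236; 0.085 0.1728 -0.0862 0.0413 0 0 0.295; 0.085 0.2074 -0.1034 0.0496 0 0 0.354; 0.085 0.2419 -0.1207 0.0578 0 0 0.413; 0.085 0.2765 -0.1379 0.066 0 0 0.472; 0.085 0.311 -0.155 0.0743 0 0 0.531; 0.085 0.3456 -0.1724 0.0826 -0.0015 0.0004 0.59; 0.085 0.3456 -0.1724 0.0826 -0.0015 0.0004 0.59")

```text
t: 1.48
tcp_pos: [481.8, -263.9, 158.6]
tcp_rot: [0.995, -0.1, -0.0, 0.0]
force: [-0.1, 0.0, 0.0]
width: 84.7
grasp_force: 0.0
```

```bash
cat >> h.py <<'E'
from scipy.optimize import minimize_scalar
a=np.linspace(0,2*np.pi,24,endpoint=False)
CYL=np.concatenate([np.c_[16*np.cos(a),16*np.sin(a),0*a+z] for z in (150,197.5,245)])
def stand_pose():
    s=bot.get_state(); R=Ro.from_quat(s['tcp_rot'])*Ro.from_euler('x',np.pi); return s,np.array(s['tcp_pos']),R
def hull(d,piv,yaw,th):
    P=(Ro.from_euler('z',yaw)*Ro.from_euler('x',th)).apply(CYL)+piv
    h=cv2.convexHull(np.array([proj(d,X) for X in P],np.float32)); return h
def cen(h):
    m=cv2.moments(h); return np.array([m['m10'],m['m01']])/m['m00']
def obs(d,piv,yaw,guess):
    A=cv2.cvtColor(d['img'],cv2.COLOR_RGB2HSV); m=cv2.inRange(A,(9,143,75),(32,255,255))
    roi=np.zeros_like(m)
    for t in (guess-.1,guess,guess+.1): cv2.fillConvexPoly(roi,hull(d,piv,yaw,t).round().astype(np.int32),1)
    roi=cv2.dilate(roi,np.ones((7,7))); m=m*roi
    n,l,st,c=cv2.connectedComponentsWithStats((m>0).astype(np.uint8))
    i=1+np.argmax(st[1:,4]); return c[i],st[i,4]
def theta(ds,piv,yaw,guess):
    out=[]; ob=[obs(d,piv,yaw,guess) for d in ds]
    for (c,n),d in zip(ob,ds):
        f=lambda t:((cen(hull(d,piv,yaw,t))-c)**2).sum()
        r=minimize_scalar(f,bounds=(guess-.3,guess+.3),method='bounded'); out.append((round(r.x,4),round(r.fun**.5,2),int(n),int(cv2.contourArea(hull(d,piv,yaw,r.x)))))
    return out
E
python3 -c "
from h import *
yaw=-.204;piv=np.array([608.4,-291.9,50])
print(theta([load('pics/top0.npz'),load('pics/side0.npz')],piv,yaw,.3))
T=snap('top','pics/top1.png');S=snap('side','pics/side1.png');print(theta([T,S],piv,yaw,.3))
s,p,R=stand_pose();print(s['t'],p,R.as_euler('ZYX'))
print(row(p,R*Ro.from_euler('x',np.pi),[481,-266,57],tool(-.204)))
"
```

```text
[(np.float64(0.2733), np.float64(0.42), 328, 328), (np.float64(0.2701), np.float64(0.05), 408, 363)]
[(np.float64(0.3914), np.float64(6.23), 89, 362), (np.float64(0.271), np.float64(0.11), 406, 363)]
1.575 [ 480.83125344 -265.84312965  159.33994297] [-0.20280165  0.0002465  -0.00143606]
(array([ 0.0002, -0.    ,  0.1023]), array([0.0014, 0.0002, 0.0012]))
```

Call:
play_rows(rows="0.085 0 0 0.02 0 0 0; 0.085 0 0 0.04 0 0 0; 0.085 0 0 0.06 0 0 0; 0.085 0 0 0.08 0 0 0; 0.085 0 0 0.094 0.001 0 0; 0.085 0 0 0.102 0.001 0 0.001; 0.085 0 0 0.102 0.001 0 0.001; 0.04 0 0 0.102 0.001 0 0.001; 0.01 0 0 0.102 0.001 0 0.001; 0 0 0 0.102 0.001 0 0.001; 0 0 0 0.102 0.001 0 0.001; 0 0 0 0.102 0.001 0 0.001")

```text
t: 3.08
tcp_pos: [481.8, -265.0, 58.3]
tcp_rot: [0.995, -0.102, 0.001, -0.001]
force: [1.7, 4.7, 4.4]
width: 25.6
grasp_force: 59.1
```

```bash
python3 -c "
from h import *
yaw=-.204;piv=np.array([608.4,-291.9,50])
S=snap('side','pics/side2.png');T=snap('top','pics/top2.png');print(theta([S],piv,yaw,.3))
s,p,R=stand_pose();print(s['t'],p,R.as_euler('ZYX'),s['force'],s['grasp_force'],s['width'])
cv2.imwrite('pics/c3.png',np.hstack([cv2.resize(cv2.imread('pics/'+f)[y:y+150,x:x+100],None,fx=4,fy=4,interpolation=cv2.INTER_CUBIC) for f,x,y in(('side2.png',320,110),('top2.png',370,190))]))
"
```

```text
[(np.float64(0.2778), np.float64(0.11), 390, 363)]
3.175 [ 481.81078748 -264.99184409   58.26159087] [-0.20402339 -0.00178077  0.00231247] [-0.02738363  4.73022912  5.7053175 ] 59.05993938446045 25.32462689986704
```

View pics/c3.png

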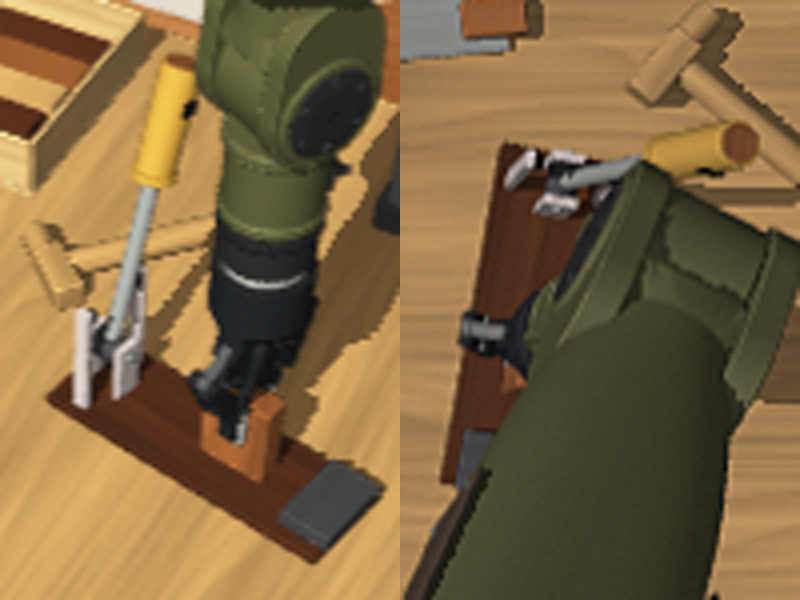

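Handle gripped (width 25.3, 59 N). The head is visible in both cameras: at (365,140) in the side view and around (549,225) in the top view. I'll lift the stand 40 mm.

Call:
play_rows(rows="0 0 0 -0.006 0 0 0; 0 0 0 -0.014 0 0 0; 0 0 0 -0.022 0 0 0; 0 0 0 -0.03 0 0 0; 0 0 0 -0.037 0 0 0; 0 0 0 -0.04 0 0 0; 0 0 0 -0.04 0 0 0; 0 0 0 -0.04 0 0 0")

```text
t: 4.18
tcp_pos: [480.9, -266.1, 97.4]
tcp_rot: [0.995, -0.102, 0.0, 0.0]
force: [-1.1, -0.5, -9.1]
width: 25.2
grasp_force: 59.9
```

```bash
cat > m.py <<'E'
# usage: m.py guess  -> measurement of theta from both cameras
from h import *
OFF=np.array([129.4,0,-8.3])
def meas(guess,cams=('side','top')):
    s,p,R=stand_pose(); e=R.as_euler('ZYX'); piv=p+R.apply(OFF); out={}
    for n in cams:
        d=bot.grab_frame(n); out[n]=[float(v) for v in theta([d],piv,e[0],guess)[0]]; out[n+'d']=d
    return s,p,e,piv,out
E
python3 -c "
from m import *
s,p,e,piv,o=meas(.3);print(s['t'],p,e,piv,s['force'],s['torque'],s['width'],o['side'],o['top'])
for n in('side','top'): cv2.imwrite('pics/%s3.png'%n,cv2.cvtColor(o[n+'d']['img'],cv2.COLOR_RGB2BGR))
for n in('side','top'):
  d=o[n+'d'];print(n,(cen(hull(d,piv,e[0],.05))-cen(hull(d,piv,e[0],-.05)))/.1, proj(d,piv))
"
```

```text
4.175 [ 480.89859917 -266.11252013   97.43404834] [-2.05178073e-01 -3.28716411e-04 -1.49622256e-04] [ 607.58680908 -292.47844064   89.17658479] [-1.11770924 -0.54294908 -9.05013135] [0.19009955 0.14335966 0.02269774] 25.166180130314476 [0.271, 0.55, 427.0, 382.0] [0.3059, 1.88, 313.0, 361.0]
side [ 44.38221357 -33.4267563 ] [348.07244804 187.27736907]
top [78.12660706 16.1300849 ] [412.87319639 233.60575682]
```

```bash
cat > ctl.py <<'E'
import json,sys,os
from m import *
I,b,k,mgl,ml,DT,TAU=.0068,.05,.25,.354,.0361,.005,.05
def sim(x,tgt,dur,free=False):
    """x=dict(th,w,d,phi(lagged roll),c(current cmd roll),y(lagged),vy,cy); tgt=list of (phi,y[m]) rows; dur s"""
    x=dict(x); n=int(round(dur/DT)); out=[]; c0,cy0=x['c'],x['cy']
    for i in range(n):
        t=(i+1)*DT; j=min(int((t-1e-9)/.125),len(tgt)-1) if tgt else -1
        if j>=0:
            pc,py=(tgt[j-1] if j else (c0,cy0)); f=min(1,(t-j*.125)/.125)
            x['c']=pc+f*(tgt[j][0]-pc); x['cy']=py+f*(tgt[j][1]-py)
        dphi=(x['c']-x['phi'])/TAU; x['phi']+=DT*dphi
        v=(x['cy']-x['y'])/TAU; x['y']+=DT*v; ay=(v-x['vy'])/DT; x['vy']=v
        ph=x['phi']+x['d']
        x['w']+=DT*(mgl*x['th']-k*(x['th']-ph)-b*(x['w']-dphi)+ml*ay)/I; x['th']+=DT*x['w']
        r=x['th']-ph
        if abs(r)>.3 and not free:
            x['th']=ph+np.sign(r)*.3
            if r*(x['w']-dphi)>0: x['w']=dphi
        out.append(x['th'])
    return x,np.array(out)
F='st.json'
def lin(tgt,dur):  # transition matrix of [th,w,d]
    z=dict(th=0,w=0,d=0,phi=0,c=0,y=0,vy=0,cy=0); C=[]
    for q in('th','w','d'):
        y=dict(z); y[q]=1.; e,_=sim(y,[],dur,True); C.append([e['th'],e['w'],e['d']])
    return np.array(C).T
def adv(st,tgt,dur):
    if dur<DT/2: return st
    A=lin(tgt,dur); st=dict(st); st['x'],_=sim(st['x'],tgt,dur)
    P=A@np.array(st['P'])@A.T+np.diag([2e-6,4e-4,2e-6])*dur; st['P']=P.tolist(); return st
def upd(st,z,sd):
    P=np.array(st['P']); H=np.array([1,0,0]); S=P[0,0]+sd**2; K=P[:,0]/S; e=z-st['x']['th']
    for q,g in zip(('th','w','d'),K): st['x'][q]+=g*e
    st['P']=(P-np.outer(K,P[0])).tolist(); return e
def mpc(x,ys,N,H=12,thref=0.):
    M=N+H; yy=list(ys)+[ys[-1] if ys else x['cy']]*H; D=M*.125; ii=np.arange(4,int(D/DT),5)
    base=np.full(M,x['c']); g=lambda p:sim(x,list(zip(p,yy)),D,True)[1][ii]
    o=g(base); G=np.array([(g(base+.01*(np.arange(M)==j))-o)/.01 for j in range(M)]).T
    w=np.ones(len(ii)); w[-12:]=6
    Dm=np.eye(M)-np.eye(M,k=-1)
    A=np.r_[G*w[:,None],.5*np.eye(M),2*Dm]; r0=np.zeros(M); 
    bb=np.r_[(thref-o)*w,-.5*base,-2*(Dm@base-np.r_[x['c'],np.zeros(M-1)])]
    return base+np.linalg.lstsq(A,bb,rcond=None)[0]
def pose(piv,yaw,phi):
    Rs=Ro.from_euler('z',yaw)*Ro.from_euler('x',phi); return piv-Rs.apply(OFF),Rs*Ro.from_euler('x',np.pi)
def rows(st,piv,yaws,phis):
    p0,R0=pose(np.array(st['piv']),st['yaw'],st['x']['c']); q=[]
    for a,y,f in zip(piv,yaws,phis):
        t,r=row(p0,R0,*pose(a,y,f)); q.append(' '.join('%g'%v for v in [0,*t.round(4),*r.round(3)]))
    return '; '.join(q)
E
python3 - <<'E'
from ctl import *
s,p,R=stand_pose();e=R.as_euler('ZYX')
x=dict(th=.3,w=0,d=0,phi=0.,c=0.,y=0,vy=0,cy=0)
st=dict(x=x,P=np.diag([1e-5,1e-4,1e-4]).tolist(),piv=(p+R.apply(OFF)).tolist(),yaw=e[0],t=s['t'],bias=dict(side=.027,top=0.))
json.dump(st,open(F,'w'))
for f in ([-.04,-.08,-.12,-.16,-.2]+[-.2]*7,[-.04,-.08,-.12,-.16,-.2,-.2,-.2,-.2,-.17,-.14,-.11,-.08]):
    x1,o=sim(x,[(q,0) for q in f],1.5);print(o[24::25].round(3))
print(rows(st,[st['piv']]*3,[e[0]]*3,[-.1,-.2,-.15]))
E
```

```text
[ 0.273  0.234  0.194  0.141  0.061 -0.05  -0.181 -0.339 -0.5   -0.5
 -0.5   -0.5  ]
[ 0.273  0.234  0.194  0.141  0.061 -0.05  -0.181 -0.339 -0.48  -0.451
 -0.421 -0.391]
0 -0 -0.0008 0 -0.1 0 0; 0 -0 -0.0016 0.0002 -0.2 0 -0; 0 0 -0.0012 0.0001 -0.15 0 0
```

Run:
```python
from ctl import *
st=json.load(open(F));x=st['x']
f=[-.04,-.08,-.11,-.13]
x1,_=sim(x,[(q,0) for q in f],.5);print(x1)
p=mpc(x1,[0]*6,6);print(p.round(3))
g=f+list(p);x2,o=sim(x,[(q,0) for q in g],len(g)*.125);print(o[24::25].round(3))
print(rows(st,[st['piv']]*10,[st['yaw']]*10,g[:10]))
```

```text
{'th': np.float64(0.16166589922225835), 'w': np.float64(-0.33822718768516574), 'd': 0, 'phi': -0.12252338561782855, 'c': -0.13, 'y': 0.0, 'vy': 0.0, 'cy': 0}
[-0.155 -0.112 -0.064 -0.031 -0.013 -0.005 -0.001 -0.    -0.    -0.
 -0.    -0.    -0.    -0.    -0.    -0.    -0.    -0.   ]
[ 0.273  0.234  0.199  0.162  0.11   0.052  0.015 -0.    -0.004 -0.004
 -0.002 -0.001 -0.    -0.    -0.     0.     0.     0.     0.    -0.
 -0.    -0.   ]
0 -0 -0.0003 0 -0.04 0 0; 0 -0 -0.0007 0 -0.08 -0 -0; 0 -0 -0.0009 0.0001 -0.11 -0 0; 0 -0 -0.0011 0.0001 -0.13 0 -0; 0 0 -0.0013 0.0001 -0.155 -0 -0; 0 -0 -0.0009 0.0001 -0.112 0 -0; 0 0 -0.0005 0 -0.064 0 0; 0 0 -0.0003 0 -0.031 0 -0; 0 -0 -0.0001 0 -0.013 -0 0; 0 -0 -0 0 -0.004 -0 0
```

```bash
cat > cyc.py <<'E'
# cyc.py n N [--path dx dy dz yaw rows] : n rows of the stored plan were played; measure, plan N rows
from ctl import *
n,N=int(sys.argv[1]),int(sys.argv[2]); st=json.load(open(F)); pl=st['plan']; sd=dict(side=.008,top=.006)
tg=list(zip(pl['phi'][:n],pl['y'][:n]))
if n:
    st['piv'],st['yaw']=pl['piv'][n-1],pl['yaw'][n-1]
    if st.get('path'): st['path']['i']+=n
s0=bot.get_state(); dur=n*.125; print('t',s0['t'],'elapsed',s0['t']-st['t'],'expected',dur)
pts=[]
st=adv(st,tg,s0['t']-st['t'] if abs(s0['t']-st['t']-dur)<.06 else dur)
x=st['x']
for cam in ('side','top'):
    s,p,e,piv,o=meas(x['th']-st['bias'][cam],(cam,)); m=o[cam]
    if cam=='side': print('roll meas %.4f model %.4f cmd %.4f pitch %.4f yaw %.4f piv'%(e[2],x['phi'],x['c'],e[1],e[0]),piv.round(1),'cmd',np.round(st['piv'],1)); x['phi']=float(e[2])
    z=m[0]+st['bias'][cam]; bad=m[1]>(1.3 if cam=='side' else 1.) or not .75<m[2]/m[3]<1.35
    print(cam,'z %.3f pred %.3f'%(z,x['th']),m,'BAD' if bad else '')
    if not bad: upd(st,z,sd[cam])
    cv2.imwrite('pics/last_%s.png'%cam,cv2.cvtColor(o[cam+'d']['img'],cv2.COLOR_RGB2BGR))
    st=adv(st,[],.05); x=st['x']
st['t']=bot.get_state()['t']
print('est th %.4f w %.4f d %.4f sd %.4f'%(x['th'],x['w'],x['d'],st['P'][0][0]**.5))
if '--path' in sys.argv:
    v=[float(a) for a in sys.argv[sys.argv.index('--path')+1:]]
    st['path']=dict(p0=st['piv'],y0=st['yaw'],p1=(np.array(st['piv'])+v[:3]).tolist(),y1=v[3],n=v[4],i=0)
pivs=[st['piv']]*N; yaws=[st['yaw']]*N
if st.get('path'):
    P=st['path']; pivs=[];yaws=[]
    for i in range(P['i']+1,P['i']+N+1):
        u=min(1,i/P['n']); f=u**3*(10-15*u+6*u*u); pivs.append((np.array(P['p0'])+f*(np.array(P['p1'])-P['p0'])).tolist()); yaws.append(P['y0']+f*(P['y1']-P['y0']))
ys=[]; c=x['cy']; q0=np.array(st['piv'])
for a,y in zip(pivs,yaws): c+=float((np.array(a)-q0)@[-np.sin(y),np.cos(y),0])/1000; q0=np.array(a); ys.append(c)
ph=mpc(x,ys,N)[:N].round(3).tolist(); st['plan']=dict(phi=ph,y=ys,piv=pivs,yaw=yaws)
_,o=sim(x,list(zip(ph,ys)),N*.125); print('phi',ph,'th',o[24::25].round(3)); print(rows(st,pivs,yaws,ph))
json.dump(st,open(F,'w'),default=float)
E
python3 - <<'E'
from ctl import *
st=json.load(open(F));g=[-.04,-.08,-.11,-.13,-.155,-.112,-.064]
st['plan']=dict(phi=g,y=[0]*7,piv=[st['piv']]*7,yaw=[st['yaw']]*7);json.dump(st,open(F,'w'))
E
```

```text
(no output)
```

Call:
play_rows(rows="0 0 -0.0003 0 -0.04 0 0; 0 0 -0.0007 0 -0.08 0 0; 0 0 -0.0009 0.0001 -0.11 0 0; 0 0 -0.0011 0.0001 -0.13 0 0; 0 0 -0.0013 0.0001 -0.155 0 0; 0 0 -0.0009 0.0001 -0.112 0 0; 0 0 -0.0005 0 -0.064 0 0")

```text
t: 5.15
tcp_pos: [481.3, -265.4, 97.7]
tcp_rot: [0.994, -0.102, -0.003, 0.032]
force: [-0.3, 0.1, -9.8]
width: 25.5
grasp_force: 60.6
```

```bash
python3 cyc.py 7 6
```

```text
t 5.15 elapsed 0.875 expected 0.875
roll meas -0.0637 model -0.0810 cmd -0.0640 pitch -0.0007 yaw -0.2044 piv [ 608.  -292.2   89.5] cmd [ 607.6 -292.4   89.1]
side z 0.073 pred 0.015 [0.046, 3.45, 533.0, 372.0] BAD
top z 0.029 pred 0.004 [0.0295, 1.9, 234.0, 266.0] BAD
est th -0.0088 w -0.2623 d 0.0000 sd 0.0838
phi [0.0, 0.018, 0.016, 0.01, 0.005, 0.002] th [-0.03  -0.024 -0.012 -0.005 -0.001 -0.   ]
0 0 0.0005 0 0.064 -0 0; 0 -0 0.0007 0 0.082 -0 0; 0 -0 0.0007 0 0.08 0 0; 0 -0 0.0006 0 0.074 -0 0; 0 0 0.0006 0 0.069 -0 -0; 0 0 0.0005 0 0.066 -0 0
```

```bash
python3 -c "
from h import *
def mk(f):
    A=cv2.imread(f);H=cv2.cvtColor(A,cv2.COLOR_BGR2HSV);B=A.copy();B[cv2.inRange(H,(9,143,75),(32,255,255))>0]=(255,0,255);return A,B
o=[]
for f,x,y in(('pics/last_side.png',300,90),('pics/last_top.png',375,175)):
    for I in mk(f): o.append(cv2.resize(I[y:y+100,x:x+100],None,fx=3,fy=3,interpolation=cv2.INTER_NEAREST))
cv2.imwrite('pics/c4.png',np.vstack([np.hstack(o[:2]),np.hstack(o[2:])]))
H=cv2.cvtColor(cv2.imread('pics/last_side.png'),cv2.COLOR_BGR2HSV);print(H[110:145:5,325:350:2].tolist())"
```

```text
[[[22, 107, 240], [21, 112, 234], [20, 115, 228], [19, 119, 225], [19, 116, 224], [20, 116, 227], [21, 113, 231], [20, 116, 229], [19, 117, 226], [20, 119, 223], [23, 89, 243], [17, 131, 206], [15, 147, 208]], [[10, 175, 93], [10, 178, 93], [10, 175, 92], [11, 161, 108], [18, 126, 218], [20, 112, 235], [22, 107, 239], [22, 108, 239], [21, 109, 237], [21, 112, 232], [19, 117, 227], [19, 117, 226], [20, 114, 231]], [[12, 178, 135], [10, 173, 100], [10, 172, 95], [9, 171, 94], [10, 174, 91], [10, 172, 92], [10, 174, 91], [9, 174, 91], [10, 177, 92], [9, 174, 91], [10, 177, 91], [16, 162, 162], [12, 177, 153]], [[13, 176, 162], [13, 177, 161], [13, 176, 162], [12, 176, 165], [13, 177, 164], [12, 178, 162], [13, 178, 162], [12, 178, 156], [11, 179, 107], [12, 161, 108], [19, 121, 204], [20, 179, 185], [20, 179, 224]], [[19, 136, 221], [19, 137, 220], [18, 137, 221], [18, 138, 216], [14, 166, 171], [13, 174, 163], [12, 176, 164], [13, 161, 141], [19, 120, 200], [17, 123, 104], [18, 123, 106], [23, 169, 217], [21, 179, 227]], [[17, 141, 204], [18, 137, 222], [18, 136, 221], [18, 138, 215], [17, 139, 192], [18, 135, 132], [19, 125, 165], [18, 124, 105], [18, 126, 107], [18, 124, 103], [19, 133, 111], [20, 180, 208], [21, 179, 228]], [[10, 176, 90], [10, 172, 89], [10, 173, 53], [18, 133, 148], [18, 127, 144], [18, 125, 108], [18, 124, 107], [19, 121, 103], [18, 126, 107], [18, 128, 129], [18, 144, 204], [20, 179, 216], [21, 177, 229]]]
```

View pics/c4.png

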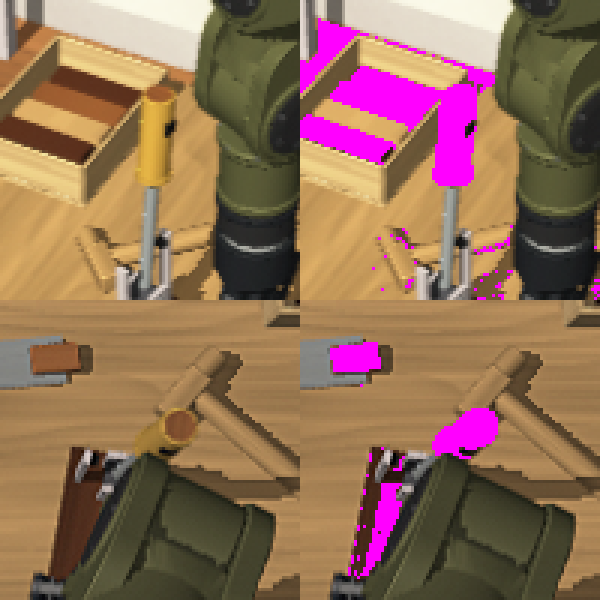

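The side mask merged with the red-brown box behind the head. In the crop the barrel is at about (155,140) and the top cap is at (180,427) in the top-camera half. I'll use barrel hue only for the side view and cap only for the top view.

```bash
cat >> h.py <<'E'
def comp(m,pt,ref):
    n,l,st,c=cv2.connectedComponentsWithStats(m)
    best=min((i for i in range(1,n) if st[i,4]>=ref),key=lambda i:np.linalg.norm(c[i]-pt),default=None)
    if best is None: return None,0
    h=cv2.convexHull(np.argwhere(l==best)[:,::-1].astype(np.float32)); mo=cv2.moments(h)
    return np.array([mo['m10'],mo['m01']])/mo['m00'],int(st[best,4])
def theta(ds,piv,yaw,guess):
    out=[]
    for d in ds:
        A=cv2.cvtColor(d['img'],cv2.COLOR_RGB2HSV); top=(d['R'][2][2]<-.9)
        R=lambda t:Ro.from_euler('z',yaw)*Ro.from_euler('x',t)
        pt=(lambda t:proj(d,piv+R(t).apply([0,0,245]))) if top else (lambda t:cen(hull(d,piv,yaw,t)))
        m=cv2.inRange(A,(9,140,75),(16,255,150)) if top else cv2.morphologyEx(cv2.inRange(A,(17,148,90),(32,255,255)),cv2.MORPH_OPEN,np.ones((3,3)))
        c,n=comp(m,pt(guess),30 if top else 200)
        if c is None: out.append((guess,99,0,1)); continue
        if top: f=lambda t:pt(t)-c
        else:
            ax=lambda t:(lambda v:np.array([-v[1],v[0]])/np.linalg.norm(v))(proj(d,piv+R(t).apply([0,0,245]))-proj(d,piv+R(t).apply([0,0,150])))
            f=lambda t:np.array([ax(t)@(pt(t)-c)])
        r=minimize_scalar(lambda t:(f(t)**2).sum(),bounds=(guess-.25,guess+.25),method='bounded')
        out.append((round(r.x,4),round(float(np.linalg.norm(pt(r.x)-c)),2),n,60 if top else 330))
    return out
E
python3 - <<'E'
from m import *
L=lambda f:load(f)
piv0=np.array([608.4,-291.9,50])
print(theta([L('pics/side0.npz'),L('pics/top0.npz'),L('pics/side2.npz'),L('pics/top2.npz')],piv0,-.204,.3))
T=dict(load('pics/top0.npz'));S=dict(load('pics/side0.npz'))
rd=lambda f:cv2.cvtColor(cv2.imread(f),cv2.COLOR_BGR2RGB)
for a,piv,y,g in(('3',[607.6,-292.5,89.2],-.205,.3),('L',[608,-292.2,89.5],-.2044,0.)):
    S['img']=rd('pics/side3.png' if a=='3' else 'pics/last_side.png');T['img']=rd('pics/top3.png' if a=='3' else 'pics/last_top.png')
    print(theta([S,T],np.array(piv),y,g))
E
```

```text
[(np.float64(0.2718), 1.3, 347, 330), (np.float64(0.2868), 0.62, 72, 60), (np.float64(0.2749), 1.43, 338, 330), (np.float64(0.2971), 0.75, 72, 60)]
[(np.float64(0.2785), 1.37, 356, 330), (np.float64(0.2993), 1.16, 76, 60)]
[(np.float64(0.032), 1.83, 325, 330), (np.float64(0.0374), 1.19, 81, 60)]
```

```bash
sed -i 's/,TAU=\(.*\),.05$/,TAU=\1,.02/' ctl.py; sed -i 's/m\[1\]>(1.3 if cam==.side. else 1.)/m[1]>2.8/; s/\.75<m\[2\]/.6<m[2]/; s/<1.35/<1.6/' cyc.py
python3 - <<'E'
from ctl import *
print(TAU)
st=json.load(open(F)); x=st['x'];x.update(th=.03,w=-.22,d=0.,phi=x['c']);st['P']=np.diag([1e-4,1e-2,1e-4]).tolist();st['bias']=dict(side=.024,top=.003)
N=6;ph=mpc(x,[0]*N,N)[:N].round(3).tolist();st['plan']=dict(phi=ph,y=[0]*N,piv=[st['piv']]*N,yaw=[st['yaw']]*N)
print(bot.get_state()['t'],st['t'],ph,sim(x,[(p,0) for p in ph],.75)[1][24::25].round(3));print(rows(st,[st['piv']]*N,[st['yaw']]*N,ph));json.dump(st,open(F,'w'),default=float)
E
```

```text
0.02
5.25 5.25 [-0.039, -0.02, -0.009, -0.003, -0.001, -0.0] [ 0.009  0.    -0.002 -0.002 -0.001 -0.   ]
0 0 0.0002 0 0.025 0 0; 0 0 0.0004 0 0.044 0 0; 0 0 0.0005 0 0.055 0 0; 0 -0 0.0005 0 0.061 0 0; 0 0 0.0005 0 0.063 0 0; 0 0 0.0005 0 0.064 -0 0
```

Playing 4 rows.

Call:
play_rows(rows="0 0 0.0002 0 0.025 0 0; 0 0 0.0004 0 0.044 0 0; 0 0 0.0005 0 0.055 0 0; 0 0 0.0005 0 0.061 0 0")

```text
t: 5.75
tcp_pos: [481.1, -266.4, 97.7]
tcp_rot: [0.995, -0.103, 0.0, 0.002]
force: [0.0, 0.9, -8.7]
width: 25.4
grasp_force: 60.7
```

```bash
python3 cyc.py 4 6
```

```text
t 5.75 elapsed 0.5 expected 0.5
roll meas -0.0031 model -0.0037 cmd -0.0030 pitch -0.0008 yaw -0.2054 piv [ 607.8 -292.8   89.5] cmd [ 607.6 -292.4   89.1]
side z 0.040 pred -0.002 [0.0162, 2.3, 318.0, 330.0] 
top z 0.038 pred 0.044 [0.0347, 1.22, 81.0, 60.0] 
est th 0.0442 w 0.0949 d 0.0056 sd 0.0060
phi [-0.045, -0.044, -0.031, -0.019, -0.012, -0.008] th [ 0.041  0.022  0.008  0.001 -0.001 -0.001]
0 -0 -0.0003 0 -0.042 0 0; 0 -0 -0.0003 0 -0.041 0 0; 0 0 -0.0002 0 -0.028 0 0; 0 -0 -0.0001 0 -0.016 0 0; 0 0 -0.0001 0 -0.009 -0 0; 0 0 -0 0 -0.005 -0 -0
```

Call:
play_rows(rows="0 0 -0.0003 0 -0.042 0 0; 0 0 -0.0003 0 -0.041 0 0; 0 0 -0.0002 0 -0.028 0 0; 0 0 -0.0001 0 -0.016 0 0; 0 0 -0.0001 0 -0.009 0 0; 0 0 0 0 -0.005 0 0")

```text
t: 6.6
tcp_pos: [481.0, -266.5, 97.7]
tcp_rot: [0.995, -0.103, -0.0, 0.004]
force: [-0.5, 0.1, -9.4]
width: 25.3
grasp_force: 60.8
```

```bash
python3 cyc.py 6 8
```

```text
t 6.6 elapsed 0.75 expected 0.75
roll meas -0.0080 model -0.0085 cmd -0.0080 pitch -0.0008 yaw -0.2057 piv [ 607.7 -293.    89.5] cmd [ 607.6 -292.4   89.1]
side z -0.029 pred -0.001 [-0.0532, 2.44, 312.0, 330.0] 
top z -0.050 pred -0.032 [-0.0531, 0.96, 77.0, 60.0] 
est th -0.0495 w -0.1082 d 0.0007 sd 0.0056
phi [0.041, 0.041, 0.027, 0.015, 0.006, 0.002, 0.0, -0.0] th [-0.047 -0.025 -0.01  -0.002  0.     0.    -0.001 -0.001]
0 -0 0.0004 0 0.049 0 -0; 0 -0 0.0004 0 0.049 0 -0; 0 0 0.0003 0 0.035 0 -0; 0 -0 0.0002 0 0.023 0 -0; 0 0 0.0001 0 0.014 0 -0; 0 0 0.0001 0 0.01 0 -0; 0 0 0.0001 0 0.008 0 0; 0 0 0.0001 0 0.008 0 0
```

Call:
play_rows(rows="0 0 0.0004 0 0.049 0 0; 0 0 0.0004 0 0.049 0 0; 0 0 0.0003 0 0.035 0 0; 0 0 0.0002 0 0.023 0 0; 0 0 0.0001 0 0.014 0 0")

```text
t: 7.32
tcp_pos: [481.2, -265.9, 97.8]
tcp_rot: [0.995, -0.102, 0.001, -0.002]
force: [0.1, -0.2, -9.6]
width: 25.2
grasp_force: 60.8
```

```bash
python3 cyc.py 5 6
```

```text
t 7.325 elapsed 0.625 expected 0.625
roll meas 0.0049 model 0.0071 cmd 0.0060 pitch -0.0009 yaw -0.2045 piv [ 607.9 -292.1   89.6] cmd [ 607.6 -292.4   89.1]
side z -0.048 pred 0.000 [-0.0716, 2.25, 308.0, 330.0] 
top z -0.066 pred -0.047 [-0.0692, 1.04, 76.0, 60.0] 
est th -0.0650 w -0.1096 d -0.0043 sd 0.0055
phi [0.063, 0.059, 0.04, 0.024, 0.013, 0.008] th [-0.059 -0.031 -0.011 -0.002  0.001  0.001]
0 0 0.0005 0 0.057 0 -0; 0 0 0.0004 0 0.053 0 0; 0 0 0.0003 0 0.034 0 -0; 0 -0 0.0001 0 0.018 0 -0; 0 -0 0.0001 0 0.007 0 0; 0 -0 0 0 0.002 0 -0
```

```bash
cat > idf.py <<'E'
import ctl
from ctl import *
from scipy.optimize import least_squares
ev=json.load(open('log.json')) # list of [rows phi list, side raw, top raw]
def run(q):
    s,bs,bt,d,tau=q; ctl.mgl,ctl.I,ctl.ml,ctl.TAU=.354*s,.0068*s,.0361*s,tau
    x=dict(th=.3+d,w=0,d=d,phi=0.,c=0.,y=0,vy=0,cy=0); r=[];th=[]
    for ph,a,c in ev:
        x,_=sim(x,[(p,0) for p in ph],len(ph)*.125); 
        t0=x['th']; x,_=sim(x,[],.05); t1=x['th']; x,_=sim(x,[],.05); th.append((round(t0,3),round(t1,3)))
        if a is not None: r.append((a+bs-t0)/.006)
        if c is not None: r.append((c+bt-t1)/.006)
    return r,th,x
pr=lambda q:np.r_[run(q)[0],(q[0]-1)/.06,(q[1]-.02)/.01,(q[2]-.003)/.01,q[3]/.01,(q[4]-.03)/.015]
r=least_squares(pr,[1,.02,.003,0,.03],x_scale=[.05,.01,.01,.01,.02],diff_step=1e-3); print(r.x.round(4),r.cost,np.round(run(r.x)[0],1)); print(run(r.x)[1:])
E
cat > log.json <<'E'
[[[-0.04,-0.08,-0.11,-0.13,-0.155,-0.112,-0.064],0.032,0.0374],[[-0.039,-0.02,-0.009,-0.003],0.0162,0.0347],[[-0.045,-0.044,-0.031,-0.019,-0.012,-0.008],-0.0532,-0.0531],[[0.041,0.041,0.027,0.015,0.006],-0.0716,-0.0692]]
E
python3 idf.py
```

```text
[ 1.0763  0.0151  0.0048 -0.0021  0.03  ] 1.4836901664502666 [-0.2 -0.4 -0.3  0.5  0.7 -0.   0.1 -0.2]
([(np.float64(0.048), np.float64(0.044)), (np.float64(0.033), np.float64(0.037)), (np.float64(-0.042), np.float64(-0.048)), (np.float64(-0.057), np.float64(-0.063))], {'th': np.float64(-0.0700271187888485), 'w': np.float64(-0.13972005334514656), 'd': np.float64(-0.002092070319397473), 'phi': np.float64(0.00604709091433442), 'c': 0.006, 'y': np.float64(0.0), 'vy': np.float64(0.0), 'cy': 0})
```

```bash
sed -i 's/^I,b,k.*/I,b,k,mgl,ml,DT,TAU=.0068*1.076,.05,.25,.354*1.076,.0361*1.076,.005,.03/; s/\[2e-6,4e-4,2e-6\]/[2e-6,1e-4,1e-6]/' ctl.py
python3 - <<'E'
from ctl import *
st=json.load(open(F)); x=st['x'];x.update(th=-.0695,w=-.14,d=-.002,phi=.006,c=.006);st['P']=np.diag([2e-5,3e-4,1e-5]).tolist();st['bias']=dict(side=.015,top=.005)
N=6;ph=mpc(x,[0]*N,N)[:N].round(3).tolist();st['plan']=dict(phi=ph,y=[0]*N,piv=[st['piv']]*N,yaw=[st['yaw']]*N)
print(bot.get_state()['t'],st['t'],ph,sim(x,[(p,0) for p in ph],.75)[1][24::25].round(3));print(rows(st,[st['piv']]*N,[st['yaw']]*N,ph));json.dump(st,open(F,'w'),default=float)
E
```

```text
7.425 7.425 [0.073, 0.07, 0.048, 0.027, 0.014, 0.007] [-0.068 -0.039 -0.016 -0.004  0.     0.001]
0 -0 0.0006 0 0.067 0 -0; 0 0 0.0005 0 0.064 0 -0; 0 -0 0.0003 0 0.042 0 -0; 0 -0 0.0002 0 0.021 0 -0; 0 0 0.0001 0 0.008 0 -0; 0 -0 0 0 0.001 0 0
```

Call:
play_rows(rows="0 0 0.0006 0 0.067 0 0; 0 0 0.0005 0 0.064 0 0; 0 0 0.0003 0 0.042 0 0; 0 0 0.0002 0 0.021 0 0; 0 0 0.0001 0 0.008 0 0; 0 0 0 0 0.001 0 0")

```text
t: 8.18
tcp_pos: [481.2, -265.9, 97.8]
tcp_rot: [0.995, -0.102, 0.001, -0.003]
force: [-0.3, -0.3, -9.5]
width: 25.5
grasp_force: 61.2
```

```bash
python3 cyc.py 6 6
```

```text
t 8.175 elapsed 0.7500000000000009 expected 0.75
roll meas 0.0061 model 0.0084 cmd 0.0070 pitch -0.0009 yaw -0.2044 piv [ 607.9 -292.1   89.6] cmd [ 607.6 -292.4   89.1]
side z -0.014 pred 0.001 [-0.029, 2.13, 324.0, 330.0] 
top z -0.018 pred -0.014 [-0.0229, 1.12, 80.0, 60.0] 
est th -0.0181 w -0.0294 d -0.0034 sd 0.0056
phi [0.023, 0.021, 0.015, 0.01, 0.006, 0.005] th [-0.017 -0.009 -0.004 -0.     0.001  0.001]
0 -0 0.0001 0 0.016 0 0; 0 0 0.0001 0 0.014 0 0; 0 0 0.0001 0 0.008 0 -0; 0 -0 0 0 0.003 0 -0; 0 0 -0 0 -0.001 -0 0; 0 0 -0 0 -0.002 0 0
```

Call:
play_rows(rows="0 0 0.0001 0 0.016 0 0; 0 0 0.0001 0 0.014 0 0; 0 0 0.0001 0 0.008 0 0; 0 0 0 0 0.003 0 0; 0 0 0 0 -0.001 0 0; 0 0 0 0 -0.002 0 0")

```text
t: 9.02
tcp_pos: [481.1, -266.2, 97.7]
tcp_rot: [0.995, -0.102, 0.001, -0.002]
force: [-0.1, 0.4, -9.8]
width: 25.7
grasp_force: 61.2
```

```bash
python3 cyc.py 6 8
```

```text
t 9.025 elapsed 0.75 expected 0.75
roll meas 0.0046 model 0.0052 cmd 0.0050 pitch -0.0008 yaw -0.2050 piv [ 607.8 -292.5   89.5] cmd [ 607.6 -292.4   89.1]
side z -0.000 pred 0.001 [-0.0154, 1.9, 323.0, 330.0] 
top z 0.001 pred -0.000 [-0.0039, 1.1, 80.0, 60.0] 
est th 0.0010 w 0.0069 d -0.0034 sd 0.0056
phi [0.003, 0.002, 0.003, 0.003, 0.003, 0.003, 0.003, 0.003] th [ 0.001  0.001  0.     0.     0.     0.     0.    -0.   ]
0 0 -0 0 -0.002 0 -0; 0 -0 -0 0 -0.003 0 -0; 0 0 -0 0 -0.002 0 -0; 0 0 -0 0 -0.002 0 -0; 0 0 -0 0 -0.002 0 -0; 0 0 -0 0 -0.002 0 -0; 0 0 -0 0 -0.002 0 -0; 0 0 -0 0 -0.002 0 -0
```

Excellent: the model is now accurate. I'll keep holding.

Call:
play_rows(rows="0 0 0 0 -0.002 0 0; 0 0 0 0 -0.003 0 0; 0 0 0 0 -0.002 0 0; 0 0 0 0 -0.002 0 0; 0 0 0 0 -0.002 0 0; 0 0 0 0 -0.002 0 0; 0 0 0 0 -0.002 0 0; 0 0 0 0 -0.002 0 0")

```text
t: 10.12
tcp_pos: [481.1, -266.3, 97.7]
tcp_rot: [0.995, -0.102, 0.001, -0.001]
force: [0.4, 0.0, -9.5]
width: 25.7
grasp_force: 61.2
```

```bash
python3 cyc.py 8 8
```

```text
t 10.125 elapsed 1.0 expected 1.0
roll meas 0.0027 model 0.0030 cmd 0.0030 pitch -0.0008 yaw -0.2052 piv [ 607.8 -292.7   89.5] cmd [ 607.6 -292.4   89.1]
side z 0.015 pred -0.000 [-0.0002, 2.57, 315.0, 330.0] 
top z 0.015 pred 0.016 [0.0103, 0.87, 74.0, 60.0] 
est th 0.0172 w 0.0354 d -0.0031 sd 0.0056
phi [-0.014, -0.014, -0.008, -0.003, 0.0, 0.002, 0.003, 0.003] th [0.017 0.01  0.004 0.001 0.    0.    0.001 0.001]
0 -0 -0.0001 0 -0.017 0 0; 0 -0 -0.0001 0 -0.017 0 0; 0 -0 -0.0001 0 -0.011 -0 0; 0 -0 -0 0 -0.006 -0 -0; 0 -0 -0 0 -0.003 -0 -0; 0 -0 -0 0 -0.001 -0 0; 0 0 0 0 0 0 0; 0 0 0 0 0 0 0
```

Call:
play_rows(rows="0 0 -0.0001 0 -0.017 0 0; 0 0 -0.0001 0 -0.017 0 0; 0 0 -0.0001 0 -0.011 0 0; 0 0 0 0 -0.006 0 0; 0 0 0 0 -0.003 0 0; 0 0 0 0 -0.001 0 0; 0 0 0 0 0 0 0; 0 0 0 0 0 0 0")

```text
t: 11.22
tcp_pos: [481.1, -266.4, 97.7]
tcp_rot: [0.995, -0.102, 0.001, -0.001]
force: [0.2, -0.2, -8.2]
width: 25.5
grasp_force: 61.2
```

```bash
python3 cyc.py 8 8
```

```text
t 11.225 elapsed 1.0 expected 1.0
roll meas 0.0027 model 0.0030 cmd 0.0030 pitch -0.0008 yaw -0.2053 piv [ 607.8 -292.7   89.5] cmd [ 607.6 -292.4   89.1]
side z 0.012 pred 0.001 [-0.003, 2.42, 312.0, 330.0] 
top z 0.011 pred 0.013 [0.0065, 0.92, 81.0, 60.0] 
est th 0.0134 w 0.0291 d -0.0029 sd 0.0055
phi [-0.011, -0.01, -0.006, -0.002, 0.0, 0.002, 0.002, 0.003] th [ 0.013  0.008  0.003  0.001 -0.    -0.001 -0.001 -0.001]
0 -0 -0.0001 0 -0.014 -0 -0; 0 -0 -0.0001 0 -0.013 -0 0; 0 -0 -0.0001 0 -0.009 -0 -0; 0 -0 -0 0 -0.005 -0 0; 0 -0 -0 0 -0.003 -0 -0; 0 -0 -0 0 -0.001 -0 0; 0 -0 -0 0 -0.001 -0 0; 0 0 0 0 0 0 0
```

Call:
play_rows(rows="0 0 -0.0001 0 -0.014 0 0; 0 0 -0.0001 0 -0.013 0 0; 0 0 -0.0001 0 -0.009 0 0; 0 0 0 0 -0.005 0 0; 0 0 0 0 -0.003 0 0; 0 0 0 0 -0.001 0 0; 0 0 0 0 -0.001 0 0; 0 0 0 0 0 0 0")

```text
t: 12.32
tcp_pos: [481.1, -266.4, 97.7]
tcp_rot: [0.995, -0.102, 0.001, -0.001]
force: [-0.5, 0.4, -9.5]
width: 25.4
grasp_force: 61.2
```

```bash
python3 cyc.py 8 8
```

```text
t 12.325 elapsed 1.0 expected 1.0
roll meas 0.0027 model 0.0028 cmd 0.0030 pitch -0.0008 yaw -0.2052 piv [ 607.8 -292.7   89.5] cmd [ 607.6 -292.4   89.1]
side z -0.031 pred -0.001 [-0.0461, 1.96, 317.0, 330.0] 
top z -0.030 pred -0.034 [-0.0347, 1.03, 80.0, 60.0] 
est th -0.0342 w -0.0691 d -0.0034 sd 0.0055
phi [0.037, 0.037, 0.026, 0.016, 0.009, 0.006, 0.004, 0.004] th [-0.034 -0.02  -0.008 -0.002  0.001  0.001  0.001  0.001]
0 -0 0.0003 0 0.034 0 0; 0 -0 0.0003 0 0.034 0 0; 0 -0 0.0002 0 0.023 0 0; 0 -0 0.0001 0 0.013 0 0; 0 -0 0 0 0.006 -0 0; 0 -0 0 0 0.003 -0 0; 0 -0 0 0 0.001 -0 0; 0 -0 0 0 0.001 -0 0
```

Call:
play_rows(rows="0 0 0.0003 0 0.034 0 0; 0 0 0.0003 0 0.034 0 0; 0 0 0.0002 0 0.023 0 0; 0 0 0.0001 0 0.013 0 0; 0 0 0 0 0.006 0 0; 0 0 0 0 0.003 0 0; 0 0 0 0 0.001 0 0")

```text
t: 13.3
tcp_pos: [481.2, -266.2, 97.8]
tcp_rot: [0.995, -0.102, 0.001, -0.002]
force: [0.1, -0.3, -8.9]
width: 25.5
grasp_force: 61.2
```

```bash
python3 cyc.py 7 7 --path -86.6 464.6 0 -0.035 80
```

```text
t 13.3 elapsed 0.875 expected 0.875
roll meas 0.0036 model 0.0044 cmd 0.0040 pitch -0.0009 yaw -0.2050 piv [ 607.9 -292.5   89.6] cmd [ 607.6 -292.4   89.1]
side z 0.024 pred 0.001 [0.0086, 2.13, 330.0, 330.0] 
top z 0.025 pred 0.025 [0.0198, 0.87, 75.0, 60.0] 
est th 0.0277 w 0.0587 d -0.0028 sd 0.0055
phi [-0.025, -0.025, -0.016, -0.008, -0.003, 0.0, 0.002] th [ 0.027  0.015  0.006  0.001 -0.001 -0.001 -0.   ]
0 -0 -0.0002 0 -0.029 0 -0; 0 -0 -0.0003 0 -0.029 0 -0; 0 -0.0001 -0.0004 0 -0.02 0 -0; 0 -0.0002 -0.0006 0 -0.012 0 -0; 0 -0.0004 -0.001 0 -0.007 -0 -0; 0 -0.0007 -0.0016 0 -0.004 -0 -0.001; 0 -0.001 -0.0024 0 -0.002 -0 -0.001
```

Call:
play_rows(rows="0 0 -0.0002 0 -0.029 0 0; 0 0 -0.0003 0 -0.029 0 0; 0 -0.0001 -0.0004 0 -0.02 0 0; 0 -0.0002 -0.0006 0 -0.012 0 0; 0 -0.0004 -0.001 0 -0.007 0 0; 0 -0.0007 -0.0016 0 -0.004 0 -0.001; 0 -0.001 -0.0024 0 -0.002 0 -0.001")

```text
t: 14.28
tcp_pos: [480.5, -263.8, 97.7]
tcp_rot: [0.995, -0.102, 0.0, -0.001]
force: [-0.3, -0.3, -9.0]
width: 25.1
grasp_force: 61.2
```

```bash
python3 cyc.py 7 8
```

```text
t 14.275 elapsed 0.875 expected 0.875
roll meas 0.0018 model 0.0016 cmd 0.0020 pitch -0.0008 yaw -0.2044 piv [ 607.3 -290.1   89.5] cmd [ 607.1 -289.7   89.1]
side z 0.005 pred -0.000 [-0.0099, 1.93, 328.0, 330.0] 
top z 0.006 pred 0.005 [0.0007, 1.05, 79.0, 60.0] 
est th 0.0050 w -0.0069 d -0.0027 sd 0.0055
phi [-0.006, -0.007, -0.005, -0.003, -0.002, 0.0, 0.003, 0.006] th [ 0.006  0.004  0.001  0.    -0.    -0.     0.002  0.006]
0 -0.0005 -0.0012 0 -0.008 0 -0; 0 -0.0011 -0.0026 0 -0.009 0 -0.001; 0 -0.0018 -0.0043 0 -0.007 0 -0.002; 0 -0.0027 -0.0063 0 -0.005 0 -0.003; 0 -0.0037 -0.0087 0 -0.004 0 -0.004; 0 -0.0049 -0.0113 0 -0.002 -0 -0.005; 0 -0.0062 -0.0144 0 0.001 -0 -0.006; 0 -0.0077 -0.0178 0 0.004 -0 -0.007
```

Call:
play_rows(rows="0 -0.0005 -0.0012 0 -0.008 0 0; 0 -0.0011 -0.0026 0 -0.009 0 -0.001; 0 -0.0018 -0.0043 0 -0.007 0 -0.002; 0 -0.0027 -0.0063 0 -0.005 0 -0.003; 0 -0.0037 -0.0087 0 -0.004 0 -0.004; 0 -0.0049 -0.0113 0 -0.002 0 -0.005; 0 -0.0062 -0.0144 0 0.001 0 -0.006; 0 -0.0077 -0.0178 0 0.004 0 -0.007")

```text
t: 15.38
tcp_pos: [476.6, -244.6, 97.8]
tcp_rot: [0.995, -0.098, 0.001, -0.003]
force: [0.9, -0.4, -9.0]
width: 25.5
grasp_force: 61.2
```

```bash
python3 cyc.py 8 7
```

```text
t 15.375 elapsed 1.0 expected 1.0
roll meas 0.0059 model 0.0054 cmd 0.0060 pitch -0.0008 yaw -0.1972 piv [ 603.5 -269.9   89.6] cmd [ 603.3 -269.8   89.1]
side z -0.000 pred 0.006 [-0.0151, 2.09, 322.0, 330.0] 
top z 0.007 pred -0.003 [0.0023, 1.22, 83.0, 60.0] 
est th 0.0010 w -0.0569 d -0.0027 sd 0.0055
phi [-0.007, -0.009, -0.008, -0.005, -0.001, 0.004, 0.011] th [ 0.005  0.004  0.002 -0.001 -0.001  0.001  0.008]
0 -0.0016 -0.0039 0 -0.013 0 -0.002; 0 -0.0034 -0.0081 0 -0.015 0 -0.003; 0 -0.0053 -0.0127 0.0001 -0.014 0 -0.005; 0 -0.0074 -0.0176 0.0001 -0.011 -0 -0.007; 0 -0.0096 -0.0229 0.0001 -0.007 -0 -0.009; 0 -0.012 -0.0285 0.0002 -0.002 -0 -0.012; 0 -0.0146 -0.0345 0.0002 0.005 -0 -0.014
```

Stop-and-go is well modelled. Continuing.

Call:
play_rows(rows="0 -0.0016 -0.0039 0 -0.013 0 -0.002; 0 -0.0034 -0.0081 0 -0.015 0 -0.003; 0 -0.0053 -0.0127 0.0001 -0.014 0 -0.005; 0 -0.0074 -0.0176 0.0001 -0.011 0 -0.007; 0 -0.0096 -0.0229 0.0001 -0.007 0 -0.009; 0 -0.012 -0.0285 0.0002 -0.002 0 -0.012; 0 -0.0146 -0.0345 0.0002 0.005 0 -0.014")

```text
t: 16.35
tcp_pos: [469.0, -207.7, 97.8]
tcp_rot: [0.996, -0.091, 0.001, -0.005]
force: [0.2, 0.0, -8.5]
width: 25.4
grasp_force: 61.2
```

```bash
python3 cyc.py 7 7
```

```text
t 16.35 elapsed 0.8750000000000018 expected 0.875
roll meas 0.0111 model 0.0096 cmd 0.0110 pitch -0.0010 yaw -0.1831 piv [ 596.3 -231.2   89.6] cmd [ 596.2 -231.3   89.1]
side z 0.018 pred 0.008 [0.003, 2.18, 333.0, 330.0] 
top z 0.022 pred 0.015 [0.017, 1.13, 83.0, 60.0] 
est th 0.0158 w -0.0648 d -0.0023 sd 0.0055
phi [-0.025, -0.029, -0.022, -0.012, -0.004, 0.005, 0.014] th [0.024 0.017 0.007 0.002 0.001 0.004 0.014]
0 -0.0026 -0.0067 0.0001 -0.036 0 -0.003; 0 -0.0053 -0.0135 0.0002 -0.04 0 -0.005; 0 -0.0082 -0.0206 0.0002 -0.033 0 -0.008; 0 -0.0112 -0.0279 0.0003 -0.023 0 -0.011; 0 -0.0143 -0.0355 0.0004 -0.015 -0 -0.014; 0 -0.0175 -0.0434 0.0005 -0.006 -0 -0.018; 0 -0.0209 -0.0516 0.0006 0.003 -0 -0.021
```

Call:
play_rows(rows="0 -0.0026 -0.0067 0.0001 -0.036 0 -0.003; 0 -0.0053 -0.0135 0.0002 -0.04 0 -0.005; 0 -0.0082 -0.0206 0.0002 -0.033 0 -0.008; 0 -0.0112 -0.0279 0.0003 -0.023 0 -0.011; 0 -0.0143 -0.0355 0.0004 -0.015 0 -0.014; 0 -0.0175 -0.0434 0.0005 -0.006 0 -0.018; 0 -0.0209 -0.0516 0.0006 0.003 0 -0.021")

```text
t: 17.32
tcp_pos: [457.9, -153.1, 97.7]
tcp_rot: [0.997, -0.081, 0.001, -0.007]
force: [-0.6, 0.7, -9.0]
width: 25.6
grasp_force: 61.2
```

```bash
python3 cyc.py 7 7
```

```text
t 17.325 elapsed 0.875 expected 0.875
roll meas 0.0142 model 0.0122 cmd 0.0140 pitch -0.0013 yaw -0.1622 piv [ 585.6 -173.9   89.6] cmd [ 585.5 -174.    89.1]
side z 0.025 pred 0.014 [0.0095, 2.31, 347.0, 330.0] 
top z 0.027 pred 0.020 [0.0221, 1.1, 81.0, 60.0] 
est th 0.0192 w -0.0951 d -0.0019 sd 0.0055
phi [-0.032, -0.037, -0.027, -0.015, -0.004, 0.006, 0.017] th [ 0.03   0.021  0.008  0.001 -0.001  0.002  0.012]
0 -0.0033 -0.009 0.0001 -0.046 0 -0.004; 0 -0.0066 -0.0178 0.0003 -0.051 0 -0.007; 0 -0.01 -0.0268 0.0004 -0.041 0 -0.011; 0 -0.0135 -0.0359 0.0005 -0.029 0 -0.014; 0 -0.0171 -0.0452 0.0006 -0.018 -0 -0.018; 0 -0.0207 -0.0546 0.0008 -0.008 -0 -0.022; 0 -0.0243 -0.0642 0.0009 0.003 -0 -0.026
```

Call:
play_rows(rows="0 -0.0033 -0.009 0.0001 -0.046 0 -0.004; 0 -0.0066 -0.0178 0.0003 -0.051 0 -0.007; 0 -0.01 -0.0268 0.0004 -0.041 0 -0.011; 0 -0.0135 -0.0359 0.0005 -0.029 0 -0.014; 0 -0.0171 -0.0452 0.0006 -0.018 0 -0.018; 0 -0.0207 -0.0546 0.0008 -0.008 0 -0.022; 0 -0.0243 -0.0642 0.0009 0.003 0 -0.026")

```text
t: 18.3
tcp_pos: [444.2, -85.7, 97.6]
tcp_rot: [0.998, -0.068, 0.001, -0.009]
force: [0.3, -0.5, -9.0]
width: 25.1
grasp_force: 61.3
```

```bash
python3 cyc.py 7 7
```

```text
t 18.3 elapsed 0.875 expected 0.875
roll meas 0.0173 model 0.0148 cmd 0.0170 pitch -0.0016 yaw -0.1361 piv [ 572.5 -103.1   89.6] cmd [ 572.3 -103.4   89.1]
side z 0.029 pred 0.012 [0.014, 2.18, 362.0, 330.0] 
top z 0.030 pred 0.024 [0.0245, 1.01, 81.0, 60.0] 
est th 0.0211 w -0.1104 d -0.0013 sd 0.0055
phi [-0.035, -0.04, -0.029, -0.016, -0.004, 0.007, 0.018] th [0.034 0.024 0.011 0.002 0.    0.004 0.014]
0 -0.0034 -0.0103 0.0002 -0.052 0 -0.004; 0 -0.0069 -0.0202 0.0003 -0.057 0 -0.008; 0 -0.0104 -0.0301 0.0005 -0.046 0 -0.012; 0 -0.0138 -0.04 0.0007 -0.033 -0 -0.016; 0 -0.0173 -0.0499 0.0008 -0.021 -0 -0.02; 0 -0.0208 -0.0598 0.001 -0.01 -0 -0.024; 0 -0.0242 -0.0696 0.0012 0.001 -0 -0.028
```

Call:
play_rows(rows="0 -0.0034 -0.0103 0.0002 -0.052 0 -0.004; 0 -0.0069 -0.0202 0.0003 -0.057 0 -0.008; 0 -0.0104 -0.0301 0.0005 -0.046 0 -0.012; 0 -0.0138 -0.04 0.0007 -0.033 0 -0.016; 0 -0.0173 -0.0499 0.0008 -0.021 0 -0.02; 0 -0.0208 -0.0598 0.001 -0.01 0 -0.024; 0 -0.0242 -0.0696 0.0012 0.001 0 -0.028")

```text
t: 19.27
tcp_pos: [428.3, -28.8, 97.6]
tcp_rot: [0.999, -0.045, 0.002, -0.016]
force: [0.2, -0.2, -8.4]
width: 25.2
grasp_force: 61.7
```

```bash
python3 cyc.py 7 7
```

```text
t 19.275 elapsed 0.875 expected 0.875
roll meas 0.0316 model 0.0158 cmd 0.0180 pitch -0.0021 yaw -0.0897 piv [557.3 -40.2  89.6] cmd [558.2 -27.6  89.1]
side z 0.023 pred 0.014 [0.0078, 2.1, 374.0, 330.0] 
top z 0.023 pred 0.015 [0.0176, 0.95, 83.0, 60.0] 
est th 0.0102 w -0.1756 d -0.0010 sd 0.0055
phi [-0.019, -0.025, -0.018, -0.009, -0.0, 0.009, 0.017] th [0.021 0.017 0.008 0.003 0.002 0.006 0.015]
0 -0.0031 -0.0102 0.0002 -0.037 0 -0.004; 0 -0.0063 -0.0201 0.0004 -0.043 0 -0.008; 0 -0.0093 -0.0298 0.0005 -0.036 0 -0.012; 0 -0.0123 -0.0393 0.0007 -0.027 -0 -0.015; 0 -0.0153 -0.0486 0.0009 -0.018 -0 -0.019; 0 -0.0182 -0.0577 0.001 -0.009 -0 -0.023; 0 -0.021 -0.0666 0.0012 -0.001 -0 -0.026
```

Run:
```python
from h import *
s,p,R=stand_pose();print(s['t'],s['joints'].round(3),s['qvel'].round(3),p,R.as_euler('ZYX').round(4),s['force'],s['torque'].round(2))
```

```text
19.375 [-0.09   0.112 -0.656  0.801  0.031  3.141] [-0.004  0.004  0.007 -0.006 -0.023  0.002] [428.00422815 -28.72701039  97.47006231] [-0.0894 -0.0015  0.0314] [ 0.04803081  0.02327417 -8.77907493] [-0.16  0.19  0.02]
```

J6 is at its limit of 3.14, so the stand yaw has to stay at or above J1. Stand yaw isn't judged, and the round rod fits the fork at any yaw, so I can go in radially with yaw about 0.33. I'll re-sync the command to the measured pose and yaw about the pivot right away.

Run:
```python
from ctl import *
st=json.load(open(F)); s,p,R=stand_pose(); e=R.as_euler('ZYX'); x=st['x']
x.update(th=.025,w=.05,phi=e[2],c=e[2],y=0.,vy=0.,cy=0.); st['P']=np.diag([6e-5,5e-3,2e-5]).tolist(); st['path']=None
st['piv']=(p+R.apply(OFF)).tolist(); st['yaw']=e[0]; st['t']=s['t']
N=6;ph=mpc(x,[0]*N,N)[:N].round(3).tolist();yw=[e[0]+d for d in(.06,.11,.15,.18,.2,.21)]
st['plan']=dict(phi=ph,y=[0.]*N,piv=[st['piv']]*N,yaw=yw)
print(s['t'],st['piv'],ph,sim(x,[(q,0) for q in ph],.75)[1][24::25].round(3));print(rows(st,[st['piv']]*N,yw,ph));json.dump(st,open(F,'w'),default=float)
```

```text
19.375 [556.9231648623124, -40.020622335069476, 89.3699335415535] [-0.009, -0.017, -0.013, -0.007, -0.003, -0.001] [0.027 0.017 0.008 0.003 0.001 0.001]
0 0.0002 0.0074 -0.0002 -0.04 -0.001 -0.06; 0 0.0008 0.0138 -0.0004 -0.048 -0.001 -0.11; 0 0.0014 0.019 -0.0006 -0.044 -0.001 -0.15; 0 0.0021 0.0228 -0.0007 -0.038 -0.002 -0.18; 0 0.0026 0.0254 -0.0008 -0.034 -0.003 -0.2; 0 0.0028 0.0267 -0.0008 -0.032 -0.003 -0.21
```

Call:
play_rows(rows="0 0.0002 0.0074 -0.0002 -0.04 -0.001 -0.06; 0 0.0008 0.0138 -0.0004 -0.048 -0.001 -0.11; 0 0.0014 0.019 -0.0006 -0.044 -0.001 -0.15; 0 0.0021 0.0228 -0.0007 -0.038 -0.002 -0.18; 0 0.0026 0.0254 -0.0008 -0.034 -0.003 -0.2")

```text
t: 20.0
tcp_pos: [428.9, -55.0, 97.6]
tcp_rot: [0.998, 0.055, 0.001, 0.002]
force: [-0.3, -0.4, -9.2]
width: 25.7
grasp_force: 61.6
```

```bash
sed -i "s/^s0=bot.get_state();/s0=bot.get_state(); print('J',s0['joints'].round(3));/" cyc.py; python3 cyc.py 5 6
```

```text
J [-0.125  0.117 -0.649  0.802 -0.003  2.906]
t 20.0 elapsed 0.625 expected 0.625
roll meas -0.0037 model -0.0038 cmd -0.0030 pitch -0.0018 yaw 0.1106 piv [557.5 -40.7  89.5] cmd [556.9 -40.   89.4]
side z -0.055 pred 0.001 [-0.0703, 1.79, 359.0, 330.0] 
top z -0.052 pred -0.059 [-0.0567, 1.09, 78.0, 60.0] 
est th -0.0609 w -0.1430 d -0.0036 sd 0.0057
phi [0.063, 0.063, 0.044, 0.026, 0.014, 0.008] th [-0.062 -0.036 -0.015 -0.004  0.     0.001]
0 0 0.0005 0 0.066 0 0; 0 0 0.0005 0 0.066 0 0; 0 -0 0.0004 0 0.047 0 -0; 0 0 0.0002 0 0.029 0 -0; 0 0 0.0001 0 0.017 0 -0; 0 0 0.0001 0 0.011 0 0
```

Call:
play_rows(rows="0 0 0.0005 0 0.066 0 0; 0 0 0.0005 0 0.066 0 0; 0 0 0.0004 0 0.047 0 0; 0 0 0.0002 0 0.029 0 0; 0 0 0.0001 0 0.017 0 0")

```text
t: 20.72
tcp_pos: [428.7, -54.3, 97.6]
tcp_rot: [0.998, 0.056, 0.001, -0.006]
force: [0.7, -0.3, -9.5]
width: 25.2
grasp_force: 61.7
```

```bash
python3 cyc.py 5 7 --path -36 212 0 0.36 44
```

```text
J [-0.135  0.12  -0.646  0.806  0.012  2.895]
t 20.725 elapsed 0.625 expected 0.625
roll meas 0.0123 model 0.0164 cmd 0.0140 pitch -0.0018 yaw 0.1111 piv [557.3 -39.8  89.5] cmd [556.9 -40.   89.4]
side z 0.014 pred 0.000 [-0.001, 1.52, 379.0, 330.0] 
top z 0.030 pred 0.016 [0.025, 0.88, 83.0, 60.0] 
est th 0.0305 w 0.1045 d -0.0013 sd 0.0056
phi [-0.027, -0.031, -0.023, -0.014, -0.007, -0.003, 0.001] th [ 0.033  0.02   0.008  0.001 -0.001  0.     0.003]
0 -0 -0.0004 0 -0.041 0 -0; 0 -0 -0.0005 0 -0.045 0 -0; 0 -0 -0.0008 0 -0.037 0 -0.001; 0 -0.0001 -0.0014 0 -0.028 0 -0.002; 0 -0.0002 -0.0024 0 -0.021 -0 -0.003; 0 -0.0003 -0.0039 0.0001 -0.017 -0 -0.005; 0 -0.0004 -0.0058 0.0001 -0.013 -0 -0.008
```

Call:
play_rows(rows="0 0 -0.0004 0 -0.041 0 0; 0 0 -0.0005 0 -0.045 0 0; 0 0 -0.0008 0 -0.037 0 -0.001; 0 -0.0001 -0.0014 0 -0.028 0 -0.002; 0 -0.0002 -0.0024 0 -0.021 0 -0.003; 0 -0.0003 -0.0039 0.0001 -0.017 0 -0.005; 0 -0.0004 -0.0058 0.0001 -0.013 0 -0.008")

```text
t: 21.7
tcp_pos: [427.7, -49.1, 97.5]
tcp_rot: [0.998, 0.059, 0.001, -0.0]
force: [-0.1, 0.3, -9.8]
width: 25.1
grasp_force: 61.7
```

```bash
python3 cyc.py 7 7
```

```text
J [-1.150e-01  1.150e-01 -6.520e-01  8.020e-01  1.000e-03  2.909e+00]
t 21.7 elapsed 0.875 expected 0.875
roll meas 0.0006 model 0.0002 cmd 0.0010 pitch -0.0017 yaw 0.1180 piv [556.2 -33.9  89.5] cmd [555.8 -33.4  89.4]
side z -0.009 pred 0.003 [-0.0242, 1.97, 371.0, 330.0] 
top z -0.004 pred -0.011 [-0.0092, 1.07, 80.0, 60.0] 
est th -0.0096 w -0.0608 d -0.0015 sd 0.0056
phi [0.002, -0.0, -0.002, -0.003, -0.002, 0.003, 0.009] th [-0.007 -0.003 -0.002 -0.001 -0.001  0.002  0.009]
0 -0.0001 -0.0025 0 0.001 -0 -0.003; 0 -0.0003 -0.0055 0 -0.001 -0 -0.008; 0 -0.0005 -0.0091 0 -0.003 0 -0.012; 0 -0.0008 -0.0132 0 -0.004 0 -0.018; 0 -0.001 -0.0178 0 -0.003 0 -0.024; 0 -0.0013 -0.023 0 0.002 -0 -0.031; 0 -0.0016 -0.0285 0 0.008 -0 -0.039
```

Call:
play_rows(rows="0 -0.0001 -0.0025 0 0.001 0 -0.003; 0 -0.0003 -0.0055 0 -0.001 0 -0.008; 0 -0.0005 -0.0091 0 -0.003 0 -0.012; 0 -0.0008 -0.0132 0 -0.004 0 -0.018; 0 -0.001 -0.0178 0 -0.003 0 -0.024; 0 -0.0013 -0.023 0 0.002 0 -0.031; 0 -0.0016 -0.0285 0 0.008 0 -0.039")

```text
t: 22.68
tcp_pos: [422.7, -20.6, 97.6]
tcp_rot: [0.997, 0.079, 0.001, -0.004]
force: [-0.9, -0.0, -8.9]
width: 25.4
grasp_force: 61.6
```

```bash
python3 cyc.py 7 7
```

```text
J [-0.055  0.103 -0.666  0.802  0.009  2.929]
t 22.675 elapsed 0.875 expected 0.875
roll meas 0.0087 model 0.0078 cmd 0.0090 pitch -0.0020 yaw 0.1576 piv [ 5.505e+02 -2.000e-01  8.950e+01] cmd [ 5.502e+02 -2.000e-01  8.940e+01]
side z 0.012 pred 0.009 [-0.0025, 2.37, 382.0, 330.0] 
top z 0.009 pred 0.009 [0.0042, 1.01, 78.0, 60.0] 
est th 0.0037 w -0.0965 d -0.0014 sd 0.0055
phi [-0.016, -0.02, -0.016, -0.009, -0.002, 0.006, 0.015] th [ 0.012  0.009  0.004 -0.    -0.     0.003  0.012]
0 -0.0001 -0.0063 0.0001 -0.025 0 -0.008; 0 -0.0001 -0.0128 0.0001 -0.029 0 -0.017; 0 -0.0002 -0.0196 0.0002 -0.025 0 -0.026; 0 -0.0003 -0.0267 0.0002 -0.018 0 -0.036; 0 -0.0003 -0.034 0.0003 -0.011 -0 -0.046; 0 -0.0003 -0.0416 0.0004 -0.003 -0 -0.057; 0 -0.0003 -0.0492 0.0004 0.006 -0.001 -0.067
```

Call:
play_rows(rows="0 -0.0001 -0.0063 0.0001 -0.025 0 -0.008; 0 -0.0001 -0.0128 0.0001 -0.029 0 -0.017; 0 -0.0002 -0.0196 0.0002 -0.025 0 -0.026; 0 -0.0003 -0.0267 0.0002 -0.018 0 -0.036; 0 -0.0003 -0.034 0.0003 -0.011 0 -0.046; 0 -0.0003 -0.0416 0.0004 -0.003 0 -0.057; 0 -0.0003 -0.0492 0.0004 0.006 -0.001 -0.067")

```text
t: 23.65
tcp_pos: [414.7, 28.0, 97.6]
tcp_rot: [0.994, 0.112, -0.0, -0.007]
force: [-0.1, -0.4, -9.4]
width: 25.5
grasp_force: 61.6
```

```bash
python3 cyc.py 7 7
```

```text
J [ 0.056  0.09  -0.681  0.801  0.015  2.973]
t 23.65 elapsed 0.875 expected 0.875
roll meas 0.0147 model 0.0132 cmd 0.0150 pitch -0.0016 yaw 0.2247 piv [540.9  57.   89.5] cmd [540.5  57.   89.4]
side z -0.001 pred 0.012 [-0.0157, 1.99, 391.0, 330.0] 
top z 0.016 pred -0.007 [0.0106, 1.04, 80.0, 60.0] 
est th 0.0009 w -0.1325 d -0.0013 sd 0.0055
phi [-0.013, -0.018, -0.013, -0.006, 0.001, 0.009, 0.016] th [ 0.012  0.011  0.005  0.001 -0.001  0.002  0.009]
0 0.0005 -0.008 0.0001 -0.028 -0 -0.011; 0 0.0011 -0.0158 0.0002 -0.033 0 -0.021; 0 0.0016 -0.0235 0.0004 -0.028 -0 -0.032; 0 0.0022 -0.031 0.0005 -0.021 -0 -0.042; 0 0.0027 -0.0383 0.0006 -0.014 -0 -0.052; 0 0.0033 -0.0454 0.0007 -0.006 -0.001 -0.062; 0 0.0038 -0.0521 0.0008 0.001 -0.001 -0.071
```

Call:
play_rows(rows="0 0.0005 -0.008 0.0001 -0.028 0 -0.011; 0 0.0011 -0.0158 0.0002 -0.033 0 -0.021; 0 0.0016 -0.0235 0.0004 -0.028 0 -0.032; 0 0.0022 -0.031 0.0005 -0.021 0 -0.042; 0 0.0027 -0.0383 0.0006 -0.014 0 -0.052; 0 0.0033 -0.0454 0.0007 -0.006 -0.001 -0.062; 0 0.0038 -0.0521 0.0008 0.001 -0.001 -0.071")

```text
t: 24.62
tcp_pos: [406.9, 79.6, 97.5]
tcp_rot: [0.989, 0.147, -0.0, -0.008]
force: [-0.6, 0.3, -9.3]
width: 25.4
grasp_force: 61.7
```

```bash
python3 cyc.py 7 7
```

```text
J [ 0.181  0.088 -0.683  0.8    0.016  3.027]
t 24.625 elapsed 0.875 expected 0.875
roll meas 0.0154 model 0.0146 cmd 0.0160 pitch -0.0017 yaw 0.2956 piv [530.7 117.4  89.4] cmd [530.2 117.6  89.4]
side z 0.035 pred 0.009 [0.0202, 1.26, 423.0, 330.0] 
top z 0.058 pred 0.032 [0.0527, 1.02, 81.0, 60.0] 
est th 0.0479 w -0.0116 d -0.0001 sd 0.0055
phi [-0.055, -0.058, -0.039, -0.019, -0.006, 0.004, 0.009] th [ 0.058  0.037  0.016  0.004 -0.    -0.     0.003]
0 0.001 -0.007 0.0001 -0.071 0 -0.009; 0 0.0019 -0.0131 0.0002 -0.074 0 -0.017; 0 0.0028 -0.0185 0.0003 -0.055 0 -0.025; 0 0.0036 -0.0234 0.0004 -0.035 0 -0.032; 0 0.0043 -0.0279 0.0004 -0.022 -0 -0.038; 0 0.0049 -0.0319 0.0005 -0.012 -0 -0.044; 0 0.0055 -0.0354 0.0006 -0.007 -0.001 -0.049
```

Call:
play_rows(rows="0 0.001 -0.007 0.0001 -0.071 0 -0.009; 0 0.0019 -0.0131 0.0002 -0.074 0 -0.017; 0 0.0028 -0.0185 0.0003 -0.055 0 -0.025; 0 0.0036 -0.0234 0.0004 -0.035 0 -0.032; 0 0.0043 -0.0279 0.0004 -0.022 0 -0.038; 0 0.0049 -0.0319 0.0005 -0.012 0 -0.044; 0 0.0055 -0.0354 0.0006 -0.007 -0.001 -0.049")

```text
t: 25.6
tcp_pos: [401.9, 114.7, 97.4]
tcp_rot: [0.985, 0.171, -0.0, -0.004]
force: [0.9, -0.4, -9.4]
width: 25.3
grasp_force: 62.0
```

```bash
python3 cyc.py 7 9
```

```text
J [ 0.272  0.093 -0.677  0.8    0.008  3.069]
t 25.6 elapsed 0.875 expected 0.875
roll meas 0.0083 model 0.0080 cmd 0.0090 pitch -0.0012 yaw 0.3438 piv [523.7 158.4  89.3] cmd [523.1 158.9  89.4]
side z 0.027 pred 0.003 [0.0121, 1.1, 428.0, 330.0] 
top z 0.058 pred 0.026 [0.0527, 1.0, 82.0, 60.0] 
est th 0.0496 w 0.0517 d 0.0011 sd 0.0055
phi [-0.051, -0.052, -0.034, -0.018, -0.007, -0.001, 0.001, 0.001, 0.001] th [ 0.055  0.034  0.015  0.005  0.    -0.     0.     0.001  0.001]
0 0.0006 -0.0035 0 -0.06 0 -0.004; 0 0.0011 -0.0059 0.0001 -0.061 0 -0.008; 0 0.0016 -0.0077 0.0001 -0.043 0 -0.01; 0 0.0019 -0.009 0.0001 -0.027 0 -0.012; 0 0.0021 -0.01 0.0001 -0.016 -0 -0.014; 0 0.0022 -0.0106 0.0001 -0.01 -0 -0.015; 0 0.0023 -0.0109 0.0001 -0.008 -0 -0.015; 0 0.0023 -0.0111 0.0001 -0.008 -0 -0.015; 0 0.0023 -0.0111 0.0001 -0.008 -0 -0.015
```

Run:
```python
from ctl import *
s,p,R=stand_pose();piv=p+R.apply(OFF);o=[]
for f,n,x,y in(('pics/last_side.png','pics/side0.npz',190,140),('pics/last_top.png','pics/top0.npz',225,160)):
    d=load(n);I=cv2.resize(cv2.imread(f)[y:y+100,x:x+100],None,fx=4,fy=4,interpolation=cv2.INTER_CUBIC)
    def dr(X,c): q=(proj(d,X)-[x,y]+.5)*4-.5; cv2.circle(I,tuple(int(v) for v in q),3,c,-1)
    yaw=R.as_euler('ZYX')[0]
    dr(piv,(0,0,255)); [dr(piv+(Ro.from_euler('z',yaw)*Ro.from_euler('x',.03)).apply([0,0,z]),(255,0,255)) for z in(150,245)]
    F0=np.array([631,168.4,0]);Rf=Ro.from_euler('z',-.035)
    for X in([-39,31.5,176],[-39,-31.5,176],[-5,18,176],[-5,-18,176],[50,60,12],[50,-60,12]): dr(F0+Rf.apply(X),(255,255,0))
    for X in([160,45,10],[160,-45,10]): dr(p+R.apply(np.array(X)-[0,0,58.3]),(0,255,0))
    o.append(I)
cv2.imwrite('pics/c5.png',np.hstack(o))
```

```text
(no output)
```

View pics/c5.png

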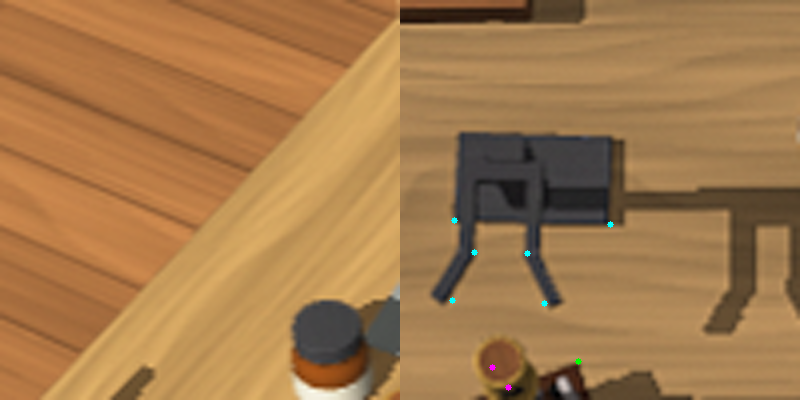

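The top view matches my fork model, with the mouth centre near crop (498,302) and the cap at (502,360). The last cycle suggests the top reading is the truer one, so I'll re-bias the side camera and replan.

Run:
```python
from ctl import *
st=json.load(open(F)); x=st['x']; x.update(th=.057,w=.06,d=-.001); st['bias']=dict(side=.036,top=.002)
pl=st['plan'];N=len(pl['y']);ph=mpc(x,pl['y'],N)[:N].round(3).tolist();pl['phi']=ph
print(ph,sim(x,list(zip(ph,pl['y'])),N*.125)[1][24::25].round(3));print(rows(st,pl['piv'],pl['yaw'],ph));json.dump(st,open(F,'w'),default=float)
```

```text
[-0.057, -0.057, -0.037, -0.018, -0.006, 0.0, 0.003, 0.003, 0.003] [ 0.061  0.037  0.016  0.004 -0.    -0.001 -0.001 -0.001 -0.001]
0 0.0006 -0.0035 0 -0.066 0 -0.004; 0 0.0011 -0.006 0.0001 -0.066 0 -0.008; 0 0.0016 -0.0077 0.0001 -0.046 0 -0.01; 0 0.0019 -0.009 0.0001 -0.027 0 -0.012; 0 0.0021 -0.01 0.0001 -0.015 -0 -0.014; 0 0.0022 -0.0106 0.0001 -0.009 -0 -0.015; 0 0.0023 -0.0109 0.0001 -0.006 -0 -0.015; 0 0.0023 -0.0111 0.0001 -0.006 -0 -0.015; 0 0.0023 -0.0111 0.0001 -0.006 -0 -0.015
```

Call:
play_rows(rows="0 0.0006 -0.0035 0 -0.066 0 -0.004; 0 0.0011 -0.006 0.0001 -0.066 0 -0.008; 0 0.0016 -0.0077 0.0001 -0.046 0 -0.01; 0 0.0019 -0.009 0.0001 -0.027 0 -0.012; 0 0.0021 -0.01 0.0001 -0.015 0 -0.014; 0 0.0022 -0.0106 0.0001 -0.009 0 -0.015; 0 0.0023 -0.0109 0.0001 -0.006 0 -0.015")

```text
t: 26.58
tcp_pos: [400.4, 125.5, 97.4]
tcp_rot: [0.984, 0.178, 0.0, -0.001]
force: [-0.2, -0.3, -9.5]
width: 25.3
grasp_force: 62.0
```

```bash
python3 cyc.py 7 7
```

```text
J [ 3.020e-01  9.600e-02 -6.740e-01  7.990e-01  2.000e-03  3.085e+00]
t 26.575 elapsed 0.875 expected 0.875
roll meas 0.0021 model 0.0024 cmd 0.0030 pitch -0.0013 yaw 0.3586 piv [521.6 170.9  89.3] cmd [521.  171.8  89.4]
side z -0.009 pred -0.001 [-0.0449, 0.74, 413.0, 330.0] 
top z -0.002 pred -0.009 [-0.0036, 0.98, 78.0, 60.0] 
est th -0.0045 w -0.0069 d -0.0010 sd 0.0055
phi [0.006, 0.005, 0.004, 0.003, 0.002, 0.001, 0.001] th [-0.004 -0.002 -0.001 -0.001 -0.    -0.    -0.001]
0 0 -0.0001 0 0.003 -0 -0; 0 0 -0.0001 0 0.002 -0 -0; 0 0 -0.0001 0 0.001 -0 -0; 0 0 -0.0002 0 -0 -0 -0; 0 0 -0.0002 0 -0.001 -0 -0; 0 0 -0.0002 0 -0.002 -0 -0; 0 0 -0.0002 0 -0.002 -0 -0
```

Run:
```python
from ctl import *
st=json.load(open(F)); x=st['x']; q=np.array(st['piv'])
st['path']=dict(p0=st['piv'],y0=st['yaw'],p1=(q+[105.5,-2.5,0]).tolist(),y1=.33,n=32.,i=0)
N=8;P=st['path'];pivs=[];yaws=[];ys=[];c=x['cy'];q0=q
for i in range(1,N+1):
    u=i/P['n'];f=u**3*(10-15*u+6*u*u);a=q+f*(np.array(P['p1'])-q);y=P['y0']+f*(P['y1']-P['y0']);pivs.append(a.tolist());yaws.append(y);c+=float((a-q0)@[-np.sin(y),np.cos(y),0])/1000;q0=a;ys.append(c)
ph=mpc(x,ys,N)[:N].round(3).tolist();st['plan']=dict(phi=ph,y=ys,piv=pivs,yaw=yaws)
print(ph,sim(x,list(zip(ph,ys)),N*.125)[1][24::25].round(3));print(rows(st,pivs,yaws,ph));json.dump(st,open(F,'w'),default=float)
```

```text
[0.007, 0.006, 0.005, 0.004, 0.003, 0.003, 0.002, 0.0] [-0.004 -0.002 -0.     0.     0.001  0.001  0.001 -0.001]
0 0 0 0 0.004 0 0; 0 0.0002 0.0001 -0 0.003 0 0; 0 0.0007 0.0003 -0 0.002 0 0; 0 0.0016 0.0006 -0 0.001 0 0; 0 0.0029 0.0011 -0 -0 0 0.001; 0 0.0048 0.0017 -0 0 0 0.002; 0 0.0072 0.0026 -0 -0.001 0 0.002; 0 0.0101 0.0037 -0 -0.003 0 0.003
```

Call:
play_rows(rows="0 0 0 0 0.004 0 0; 0 0.0002 0.0001 0 0.003 0 0; 0 0.0007 0.0003 0 0.002 0 0; 0 0.0016 0.0006 0 0.001 0 0; 0 0.0029 0.0011 0 0 0 0.001; 0 0.0048 0.0017 0 0 0 0.002; 0 0.0072 0.0026 0 -0.001 0 0.002")

```text
t: 27.55
tcp_pos: [408.2, 125.8, 97.4]
tcp_rot: [0.984, 0.178, 0.001, -0.001]
force: [-0.5, -0.4, -9.8]
width: 25.1
grasp_force: 62.0
```

```bash
python3 cyc.py 7 7
```

```text
J [ 2.980e-01  1.090e-01 -6.590e-01  8.010e-01  1.000e-03  3.083e+00]
t 27.55 elapsed 0.875 expected 0.875
roll meas 0.0009 model 0.0022 cmd 0.0020 pitch -0.0013 yaw 0.3571 piv [529.5 171.1  89.3] cmd [528.7 171.6  89.4]
side z 0.025 pred 0.001 [-0.0111, 1.41, 420.0, 330.0] 
top z 0.034 pred 0.028 [0.0317, 1.06, 76.0, 60.0] 
est th 0.0368 w 0.1023 d -0.0003 sd 0.0055
phi [-0.033, -0.032, -0.021, -0.011, -0.005, -0.003, -0.003] th [ 0.036  0.021  0.009  0.002 -0.    -0.001 -0.003]
0 0.003 0.0008 0 -0.035 -0 0.001; 0 0.0065 0.002 0 -0.034 -0 0.002; 0 0.0104 0.0036 -0 -0.023 -0 0.003; 0 0.0149 0.0053 -0 -0.013 -0 0.004; 0 0.0198 0.0071 -0 -0.007 -0 0.006; 0 0.025 0.009 -0 -0.005 -0 0.008; 0 0.0304 0.011 -0 -0.005 -0 0.009
```

Call:
play_rows(rows="0 0.003 0.0008 0 -0.035 0 0.001; 0 0.0065 0.002 0 -0.034 0 0.002; 0 0.0104 0.0036 0 -0.023 0 0.003; 0 0.0149 0.0053 0 -0.013 0 0.004; 0 0.0198 0.0071 0 -0.007 0 0.006; 0 0.025 0.009 0 -0.005 0 0.008; 0 0.0304 0.011 0 -0.005 0 0.009")

```text
t: 28.52
tcp_pos: [440.8, 126.0, 97.4]
tcp_rot: [0.985, 0.173, 0.001, 0.002]
force: [-0.9, -0.6, -9.1]
width: 25.4
grasp_force: 62.0
```

```bash
python3 cyc.py 7 7
```

```text
J [ 0.281  0.164 -0.593  0.812 -0.004  3.075]
t 28.525 elapsed 0.875 expected 0.875
roll meas -0.0041 model -0.0030 cmd -0.0030 pitch -0.0013 yaw 0.3477 piv [562.5 170.1  89.3] cmd [561.5 170.8  89.4]
side z 0.007 pred -0.003 [-0.0289, 2.35, 399.0, 330.0] 
top z -0.013 pred 0.009 [-0.0146, 0.78, 77.0, 60.0] 
est th -0.0038 w 0.0288 d -0.0005 sd 0.0055
phi [0.007, 0.008, 0.006, 0.003, 0.001, -0.001, -0.003] th [-0.006 -0.005 -0.002 -0.001 -0.001 -0.001 -0.003]
0 0.0057 0.0021 0 0.01 0 0.002; 0 0.0114 0.0041 0 0.011 0 0.004; 0 0.0171 0.0061 0 0.009 0 0.005; 0 0.0228 0.0081 0 0.006 -0 0.007; 0 0.0283 0.01 0 0.004 -0 0.009; 0 0.0335 0.0118 0 0.002 -0 0.01; 0 0.0384 0.0135 0 0 -0 0.012
```

Call:
play_rows(rows="0 0.0057 0.0021 0 0.01 0 0.002; 0 0.0114 0.0041 0 0.011 0 0.004; 0 0.0171 0.0061 0 0.009 0 0.005; 0 0.0228 0.0081 0 0.006 0 0.007; 0 0.0283 0.01 0 0.004 0 0.009; 0 0.0335 0.0118 0 0.002 0 0.01")

```text
t: 29.38
tcp_pos: [476.2, 126.5, 97.5]
tcp_rot: [0.986, 0.168, 0.001, 0.001]
force: [0.1, 0.0, -8.3]
width: 25.6
grasp_force: 61.9
```

```bash
sed -i 's/sd=dict(side=.008/sd=dict(side=.014/' cyc.py; python3 cyc.py 6 7
```

```text
J [ 2.610e-01  2.240e-01 -5.180e-01  8.280e-01 -2.000e-03  3.065e+00]
t 29.375 elapsed 0.75 expected 0.75
roll meas -0.0021 model -0.0006 cmd -0.0010 pitch -0.0013 yaw 0.3381 piv [598.3 169.4  89.4] cmd [597.4 170.   89.4]
side z -0.032 pred -0.001 [-0.0679, 2.27, 371.0, 330.0] 
top z -0.045 pred -0.027 [-0.0471, 0.89, 74.0, 60.0] 
est th -0.0447 w -0.0549 d -0.0018 sd 0.0062
phi [0.048, 0.047, 0.032, 0.018, 0.008, 0.003, 0.001] th [-0.046 -0.027 -0.011 -0.003  0.001  0.001  0.001]
0 0.0049 0.0021 0 0.049 0 0.002; 0 0.0094 0.0036 0 0.048 0 0.003; 0 0.0134 0.0048 0 0.033 0 0.004; 0 0.0169 0.0059 0 0.019 0 0.005; 0 0.0199 0.0068 0 0.009 0 0.006; 0 0.0224 0.0076 0 0.004 0 0.007; 0 0.0242 0.0082 0 0.002 -0 0.007
```

Call:
play_rows(rows="0 0.0049 0.0021 0 0.049 0 0.002; 0 0.0094 0.0036 0 0.048 0 0.003; 0 0.0134 0.0048 0 0.033 0 0.004; 0 0.0169 0.0059 0 0.019 0 0.005; 0 0.0199 0.0068 0 0.009 0 0.006; 0 0.0224 0.0076 0 0.004 0 0.007")

```text
t: 30.22
tcp_pos: [499.5, 127.1, 97.6]
tcp_rot: [0.986, 0.165, 0.001, -0.001]
force: [-0.9, -0.0, -8.6]
width: 24.9
grasp_force: 62.0
```

```bash
python3 cyc.py 6 6
```

```text
J [ 2.480e-01  2.630e-01 -4.660e-01  8.410e-01  2.000e-03  3.058e+00]
t 30.225 elapsed 0.75 expected 0.75
roll meas 0.0016 model 0.0040 cmd 0.0030 pitch -0.0013 yaw 0.3316 piv [621.9 169.2  89.5] cmd [621.3 169.4  89.4]
side z 0.016 pred 0.001 [-0.0199, 1.93, 397.0, 330.0] 
top z -0.001 pred 0.016 [-0.0034, 0.83, 77.0, 60.0] 
est th 0.0028 w 0.0294 d -0.0018 sd 0.0062
phi [-0.001, -0.001, -0.001, -0.0, 0.0, 0.001] th [ 0.003  0.001  0.    -0.    -0.    -0.001]
0 0.0019 0.0006 -0 -0.004 0 0.001; 0 0.0032 0.001 -0 -0.004 0 0.001; 0 0.0041 0.0013 -0 -0.004 0 0.001; 0 0.0046 0.0015 -0 -0.003 0 0.001; 0 0.0048 0.0016 -0 -0.003 0 0.001; 0 0.0048 0.0016 -0 -0.002 0 0.002
```

Call:
play_rows(rows="0 0.0019 0.0006 0.003 -0.004 0 0.001; 0 0.0032 0.001 0.007 -0.004 0 0.001; 0 0.0041 0.0013 0.011 -0.004 0 0.001; 0 0.0046 0.0015 0.015 -0.003 0 0.001; 0 0.0048 0.0016 0.019 -0.003 0 0.001; 0 0.0048 0.0016 0.023 -0.002 0 0.002; 0 0.0048 0.0016 0.027 -0.002 0 0.002; 0 0.0048 0.0016 0.031 -0.002 0 0.002; 0 0.0048 0.0016 0.035 -0.002 0 0.002; 0 0.0048 0.0016 0.037 -0.002 0 0.002; 0 0.0048 0.0016 0.0385 -0.002 0 0.002; 0 0.0048 0.0016 0.039 -0.002 0 0.002")

```text
t: 31.82
tcp_pos: [504.7, 126.9, 58.6]
tcp_rot: [0.986, 0.164, 0.001, -0.0]
force: [-0.2, -0.8, -9.5]
width: 25.6
grasp_force: 62.0
```

Run:
```python
from m import *
s,p,e,piv,o=meas(0.);print(s['t'],p,e,piv,s['force'],s['torque'].round(2),o['side'],o['top'])
I=[]
for n,x,y in(('side',190,210),('top',205,170)):
    I.append(cv2.resize(cv2.cvtColor(o[n+'d']['img'],cv2.COLOR_RGB2BGR)[y:y+130,x:x+100],None,fx=4,fy=4,interpolation=cv2.INTER_CUBIC))
cv2.imwrite('pics/c6.png',np.hstack(I))
```

```text
31.825 [504.66520631 126.8942342   58.59502264] [ 3.29115962e-01 -1.43885903e-03 -1.97307998e-05] [627.1313342  168.72082527  50.48121952] [-0.21201874 -0.76366872 -9.52751419] [-0.04  0.1  -0.  ] [-0.0432, 1.86, 355.0, 330.0] [-0.0193, 0.85, 67.0, 60.0]
```

View pics/c6.png

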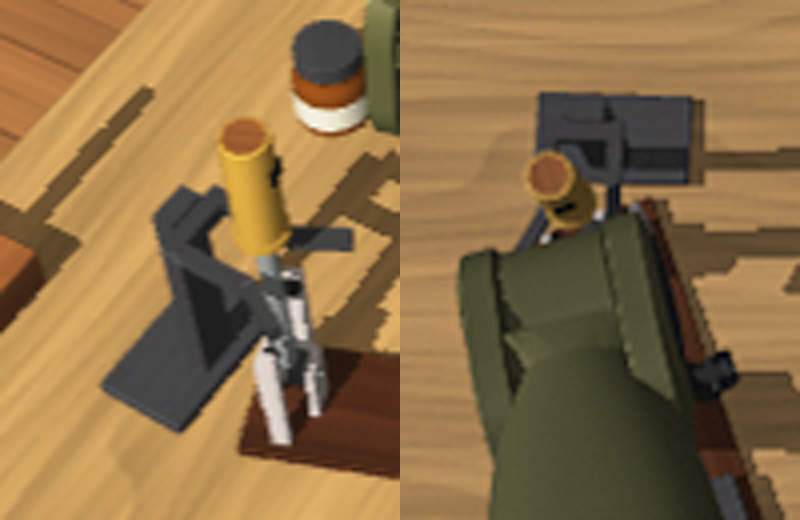

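The rod stands between the prongs: crop (270,265) in the side view, cap at (548,172) in the top view. I'll lower the last millimetre, release and retreat upward.

Call:
play_rows(rows="0 0 0 0.0005 0 0 0; 0 0 0 0.001 0 0 0; 0 0 0 0.001 0 0 0; 0.03 0 0 0.001 0 0 0; 0.045 0 0 0.001 0 0 0; 0.06 0 0 0.001 0 0 0; 0.06 0 0 0.001 0 0 0; 0.06 0 0 0.001 0 0 0; 0.06 0 0 -0.01 0 0 0; 0.06 0 0 -0.025 0 0 0; 0.06 0 0 -0.045 0 0 0; 0.06 0 0 -0.07 0 0 0; 0.06 0 0 -0.1 0 0 0; 0.06 0 0 -0.13 0 0 0; 0.06 0 0 -0.15 0 0 0; 0.06 0 0 -0.15 0 0 0; 0.06 0 0 -0.15 0 0 0; 0.06 0 0 -0.15 0 0 0")

```text
t: 34.17
tcp_pos: [503.7, 126.6, 207.7]
tcp_rot: [0.986, 0.164, -0.0, -0.0]
force: [0.7, -0.0, 0.4]
width: 60.1
grasp_force: 0.0
```

Run:
```python
from h import *
s=bot.get_state();print(s['t'],s['tcp_pos'],s['force'],s['width'])
piv=np.array([627.1,168.7,50]);I=[]
for n,x,y in(('side',190,190),('top',205,170)):
    d=bot.grab_frame(n);print(n,theta([d],piv,.329,0.))
    I.append(cv2.resize(cv2.cvtColor(d['img'],cv2.COLOR_RGB2BGR)[y:y+145,x:x+100],None,fx=4,fy=4,interpolation=cv2.INTER_CUBIC))
cv2.imwrite('pics/c7.png',np.hstack(I))
```

```text
34.175 [503.71238435 126.62821556 207.66137955] [ 0.74602205 -0.03869299  0.39181076] 60.0567991436307
side [(np.float64(-0.1285), 2.83, 307, 330)]
top [(np.float64(0.1949), 40.05, 54, 60)]
```

View pics/c7.png

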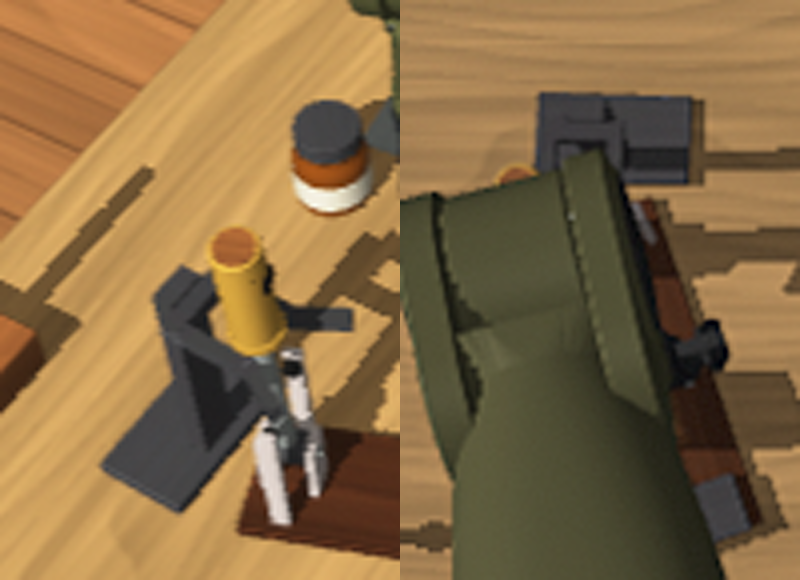

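Call:
play_rows(rows="0.06 -0.03 0 -0.01 0 0 0; 0.06 -0.06 0 -0.02 0 0 0; 0.06 -0.09 0 -0.03 0 0 0; 0.06 -0.1 0 -0.04 0 0 0; 0.06 -0.1 0 -0.04 0 0 0; 0.06 -0.1 0 -0.04 0 0 0; 0.06 -0.1 0 -0.04 0 0 0")

```text
t: 35.15
tcp_pos: [410.2, 94.7, 247.9]
tcp_rot: [0.986, 0.164, 0.0, -0.0]
force: [-0.1, 0.2, -0.2]
width: 59.6
grasp_force: 0.0
```

Run:
```python
from h import *
piv=np.array([627.1,168.7,50])
for n in('side','top'):
    d=bot.grab_frame(n);print(n,theta([d],piv,.329,-.1))
    if n=='top': cv2.imwrite('pics/c8.png',cv2.resize(cv2.cvtColor(d['img'],cv2.COLOR_RGB2BGR)[170:300,205:345],None,fx=4,fy=4,interpolation=cv2.INTER_CUBIC))
s=bot.get_state();print(s['t'],s['tcp_pos'],s['force'])
```

```text
side [(np.float64(-0.1291), 2.72, 307, 330)]
top [(np.float64(-0.1057), 0.83, 66, 60)]
35.25 [409.97185982  94.56859215 247.98704543] [ 0.01063277 -0.37244438  0.46986391]
```

View pics/c8.png

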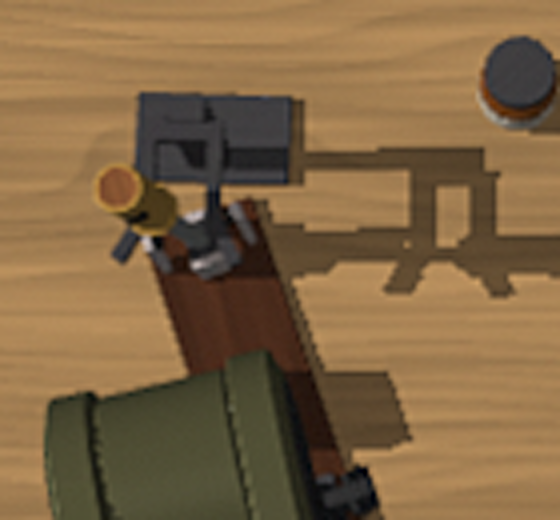

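The post is at rest, leaning about 0.10 rad on the left prong (cap at crop (120,187)). The stand is flat, released and clear of the robot, so I'm handing in.

```bash
python3 -c "
from rig import bot
print(bot.sign_off())"
```

```text
the job is handed in; nothing more can be done
None
```

The job is handed in (verdict not shown): the post was balanced for about 8 s near its start, carried to the fork and set down between the prongs, where it leans about 0.1 rad on one prong. The stand sits flat and released, about 0.36 rad off parallel to the fork, because the last joint reached its range limit.

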